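# Make the scroll saw ready: clear offcuts, turn the blanks pattern up, set the speed

### The job

First clear every dark offcut off the green mat into the red scrap tray. Then take each plywood blank from the leaning rack, turn it over and lay it flat on the green mat with its paper pattern facing up, none on top of another, and turn the speed dial so that its white pointer stands at the red mark. Last of all, when everything else is done, throw the red power lever fully over, away from the dial; leave the glue bottle and the blue cup where they are.

Things in the scene. Friction and masses are not known exactly. Their poses are not given: they have to be found in the camera images.
- mat: green mat fixed on the bench, 180 (x) x 300 (y) x 3 mm; origin at the centre of its underside, top 3 mm above the bench
- scrap_tray: open red tray fixed on the bench, 120 (x) x 220 (y) x 50 mm outside, walls 4 mm; origin at the centre of its underside
- rack: blue leaning rack, fixed, footprint 120 (x) x 286 (y) mm; origin at the centre of its underside. The support slopes at 55 degrees to the bench, rising towards rack -x; a ledge square to it carries the lower ends. It backs only the lower 72 mm of each blank; the upper 48 mm are free on both sides. Top edges: 120 mm up, at rack x = -0.03; blanks stand 94 mm apart along y.
- blank0: Bear-pattern plywood blank 120 x 66 x 12 mm (x, y, z), about 75 g; origin at its centre. One face (+z) carries a round white paper with a dark pattern; the other face is plain. At the start it leans on the rack with the pattern hidden against the rack and its +x end uppermost. May be absent.
- blank1: Fish-pattern plywood blank 120 x 66 x 12 mm (x, y, z), about 75 g; origin at its centre. One face (+z) carries a round white paper with a dark pattern; the other face is plain. At the start it leans on the rack with the pattern hidden against the rack and its +x end uppermost. May be absent.
- blank2: Tree-pattern plywood blank 120 x 66 x 12 mm (x, y, z), about 75 g; origin at its centre. One face (+z) carries a round white paper with a dark pattern; the other face is plain. At the start it leans on the rack with the pattern hidden against the rack and its +x end uppermost. May be absent.
- offcut0: dark wood offcut 85 x 28 x 20 mm (x, y, z), 35 g; origin at the centre of its underside; lies on the mat. May be absent.
- offcut1: as offcut0. May be absent.
- offcut2: as offcut0. May be absent.
- control_box: grey box fixed on the bench, 260 (x) x 125 (y) x 60 mm; origin at the centre of its underside. The speed dial stands on its top at box (-0.065, 0), the power lever on its top at box (0.075, 0).
- speed_dial (a joint): angle of the speed dial (rad), 0 to 4.6, growing clockwise seen from above; it stays where it is left. The pointer points at angle 2.356 - value from the box's +x axis (anticlockwise positive).
- speed_mark (a joint): angle of the red mark on the white scale, in the same measure as speed_dial: the dial is set when both are equal. The mark is fixed during the job.
- dial_grip (a point): on the dial's axis, 28 mm above the box's top, mid-height of the dial's black grip bar: 60 mm long (along the pointer), 14 mm wide, from 11 to 39 mm above the box's top; round skirt of 68 mm diameter below it
- dial_tip (a point): point of the white pointer, 45 mm from the dial's axis
- mark_tip (a point): inner part of the red mark, 45 mm from the dial's axis
- power_lever (a joint): angle of the red power lever (rad): 0 off, leaning 0.5 rad towards box -x (the dial); 1.0 on, leaning 0.5 rad towards box +x; stays where it is left. Arm 80 mm long.
- power_lever_tip (a point): free end of the power lever
- glue_bottle: white bottle, 56 mm wide, 150 mm tall; leave alone
- pencil_cup: blue cup, 72 mm wide, 90 mm tall; leave alone
There are look-alikes about, which are no part of the job. What is shaped like the blank1 but orange, turquoise or yellow is not meant.

How it is judged:
By the outcome, as a careful person would: the job done as asked, in the order asked, and still so for the second after the job is handed in, with the robot touching nothing.
Of blank0, blank1, blank2 only 2 to 3 are there at a start; the rules pass over those that are not, and their reading is None.
Of offcut0, offcut1, offcut2 only 2 to 3 are there at a start; the rules pass over those that are not, and their reading is None.
At some moment in a run one of offcut0, offcut1, offcut2 may be knocked a few centimetres aside while the robot is not near it.
It also fails if it takes over 208 s, if anything falls off the work surface, if the arm or the gripper's body presses on something with over 40 N, if the wrist force passes 120 N, or if a joint passes its speed limit or range.

### The arm

A 6-joint arm with a two-finger parallel gripper is mounted at the origin on the work surface. World frame = base frame: x ahead of the robot, y to its left, z up, the work surface at z = 0. Lengths are in m, angles in degrees, forces in N, time in s.
With the tool pointing down it reaches from about 0.35 to 0.875 m from the base axis. Payload 4.2 kg.
Tool frame: the origin (TCP) lies at the very end of the fingers, on their centre line; the grasp point (between the pads) lies 19 mm behind it; z points along the fingers, y is the line along which they close (so a half turn about z gives the same grasp; the last joint's range is limited). The gripper opens to 87 mm and grips with 3 to 60 N. Pads are 19 mm wide; open, the fingers measure 117 mm over their backs; the gripper's body (75 mm by 190 mm) begins 51 mm behind the grasp point.
Start: joints at [-59.782, 22.042, 0.453, 0, -68.411, -14.817], TCP at [0.166, -0.603, 0.223] pointing down, gripper open.
Joint ranges: [-179.83, 179.83], [-69.29, 118.12], [-61.27, 80.66], [-181.25, 117.63], [-171.15, -9.14], [-177.46, 177.46]. Speed limits (degrees/s): [159.86, 159.86, 180, 180, 180, 180].

### API

Orientations are given as a 3x3 rotation matrix whose columns are the frame's x, y, z axes.
In Python, from station import r gives the robot as it stands.
- The arm moves only by the tool jog_arm, never from a script. Its argument "plan" is text: rows parted by semicolons, each of 7 numbers parted by spaces: the shift along the tool's x, y, z normalised to -1 to 1, where 1 is 0.025 m, then the turn, a rotation vector about the tool's x, y, z normalised to -1 to 1, where 1 is 8 degrees, then the closure, from -1 (fully open) to 1 (shut). A call has exactly 10 rows; each row shifts and turns the commanded pose from where the row before left it, along the tool's axes as they then stand; what a row does not reach is not made up. A row lasts 1/10 s, in which the tool goes at most 50 mm and 8.59 degrees, less where a joint would pass 70% of its speed; a pose out of reach is approached as far as the arm can. A call with a number of a shift or a turn outside -1 to 1 is refused whole. A call with a gripper value outside its range is refused whole. The fingers move at their own pace and stop on an object; the grip force is fixed at half the most. Time passes only in rows, so rows that do not move let the fingers close, or fill a call up. It gives the time, the measured TCP pose, the force, the opening and the grip force at its end, in the units of the state.
- r.sense(): the state, without advancing time (a new reading comes with each control period).
- r.capture(name): name is "side" or "top" or "wrist"; returns (picture, depth): 384x512x3 uint8, red, green, blue; 384x512 float32, m along the optical axis (not along the pixel's ray), 0 where there is no reading.
- r.get_calibration(name): a dict with "mtx" (3x3 intrinsics, pixels), "extrinsics" (4x4, takes a point from camera to world coordinates). Camera axes: x right, y up, looking along -z (the intrinsics and any distortion apply to the point x, -y, -z); pixel columns grow to the right and rows downward; lengths in m; the calibration is good to about 2 mm. A picture is of the moment at which its call begins: read the wrist's pose just before it. get_calibration takes no time and is no camera call; for the wrist camera it gives the pose at the moment of the call.
- r.finish_job(): hands the job in; it is judged then, once.
The state is a dict: "time_s": time; "joints": joint angles; "joint_velocities": joint speeds; "effort": joint torques, N m; "tcp_pos": TCP position; "ee_rot": TCP orientation; "wrist_force": force on the tool from outside, world axes, zero at the start; "moment": the same for the moment, N m; "gripper_width": opening from 0.0 (shut) to 1.0 (fully open); "gripper_force": force on a finger pad.
Only numpy, scipy, OpenCV 4.12 (cv2) and the standard library are available. Lean on these libraries where they do the work, as an engineer would, in place of code of your own. Each camera call takes 0.05 s, during which the arm holds its last target. There are 200 camera calls.

## Working session

There is one attempt and no reset: what is moved stays moved. The work goes in short steps, Python scripts to look and compute and a tool call to move; the robot and the scene stay as the last step left them, time stands still between calls to the robot, and variables do not carry over. Pictures are saved under pics/ and viewed, at most 14 in all, crops included, and the job is handed in when it is done.

Besides the shell and the picture viewer there is one more tool, called after ">>>" by a JSON object that holds its "op" and its "data", one argument or row to a line. jog_arm: Moves the arm, as the interface text tells. Scaled input: -1 to 1 covers 0.025 m each way for a shift and 8 degrees each way for a turn. Its arguments: {"type":"object","properties":{"plan":{"type":"string"}},"required":["plan"]}

```bash
mkdir -p pics; ls; python3 - <<'E'
from station import r
import cv2,numpy as np
s=r.sense();print(s)
for n in("top","side"):
    p,d=r.capture(n);np.savez('pics/'+n+'0.npz',p=p,d=d);cv2.imwrite(f'pics/{n}0.png',p[:,:,::-1])
    c=r.get_calibration(n);print(n,c)
E
```

```text
pics
{'time_s': 0.0, 'joints': array([-5.97834622e+01,  2.20892764e+01,  3.80159810e-01, -2.98789681e-02,
       -6.84124543e+01, -1.48155482e+01]), 'joint_velocities': array([-4.57191845e-02, -2.02439691e-03,  3.31177605e-02, -7.73064376e-05,
       -8.27151323e-02, -2.37545184e-02]), 'effort': array([ 6.62284019e-04, -3.90670288e+01,  1.87405139e+01,  4.21999767e+00,
        1.09381479e-02, -1.84273822e-04]), 'tcp_pos': array([ 0.16583072, -0.60196508,  0.22147556]), 'ee_rot': array([[-9.64141867e-01, -2.65386586e-01, -6.48796086e-04],
       [-2.65387368e-01,  9.64139631e-01,  2.07751826e-03],
       [ 7.41845414e-05,  2.17520462e-03, -9.99997631e-01]]), 'wrist_force': array([-0.25707135,  0.0090921 , -0.32522368]), 'moment': array([-0.02932692,  0.04770479, -0.00141777]), 'gripper_force': 0.0, 'gripper_width': 1.000198143584664}
top {'mtx': array([[465.88156882,   0.        , 259.02506975],
       [  0.        , 465.88156882, 195.38527129],
       [  0.        ,   0.        ,   1.        ]]), 'extrinsics': array([[ 0.01521076,  0.99763026, -0.06710061,  0.43934383],
       [-0.99979904,  0.01429876, -0.01405092,  0.06629438],
       [-0.01305817,  0.06730085,  0.99764727,  1.45265045],
       [ 0.        ,  0.        ,  0.        ,  1.        ]])}
side {'mtx': array([[368.44780425,   0.        , 259.5863973 ],
       [  0.        , 368.44780425, 185.60111086],
       [  0.        ,   0.        ,   1.        ]]), 'extrinsics': array([[-0.99727507,  0.0543426 , -0.04989302,  0.4441053 ],
       [-0.073354  , -0.65847892,  0.74901583,  0.90650057],
       [ 0.00784997,  0.75063466,  0.66067086,  0.83747788],
       [ 0.        ,  0.        ,  0.        ,  1.        ]])}
```

View pics/top0.png

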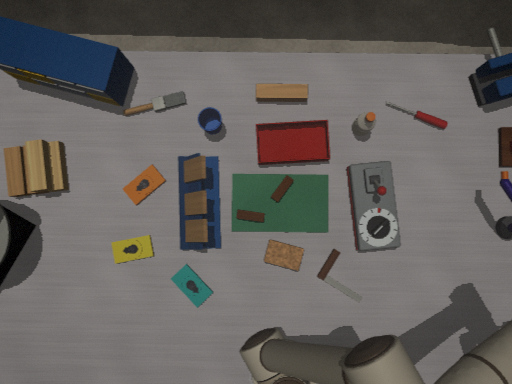

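View pics/side0.png

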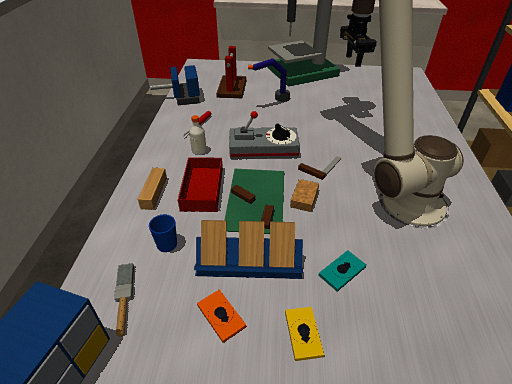

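The top view shows the mat (280,203) with two offcuts at (282,189) and (250,216), the tray (292,143), three blanks on the rack (195,170), (196,203) and (196,231), and the control box (375,206). The side view shows the blanks' plain faces towards +y. The orange, yellow and turquoise blanks are look-alikes. The dark handle at (329,264) belongs to a saw and lies off the mat.

```bash
cat > h.py <<'E'
import numpy as np,cv2
from scipy.spatial.transform import Rotation as Ro
from station import r
def cloud(d,c):
    K,E=c['mtx'],c['extrinsics'];v,u=np.mgrid[:d.shape[0],:d.shape[1]]
    P=np.stack([(u-K[0,2])/K[0,0]*d,-(v-K[1,2])/K[1,1]*d,-d],-1)
    return P@E[:3,:3].T+E[:3,3]
def ray(u,v,z,c):
    K,E=c['mtx'],c['extrinsics'];q=E[:3,:3]@np.array([(u-K[0,2])/K[0,0],-(v-K[1,2])/K[1,1],-1.]);o=E[:3,3]
    return o+q*(z-o[2])/q[2]
def blobs(m,amin=40):
    m=m.astype(np.uint8);cs,_=cv2.findContours(m,cv2.RETR_EXTERNAL,cv2.CHAIN_APPROX_NONE)
    return [c for c in sorted(cs,key=cv2.contourArea,reverse=True) if cv2.contourArea(c)>amin]
def rect(cnt,z,c):  # world min-area rectangle at height z: centre, (long,short), angle deg of long side
    w=np.array([ray(*p[0],z,c)[:2] for p in cnt],np.float32);(x,y),_,_=R=cv2.minAreaRect(w)
    b=cv2.boxPoints(R);e=[b[1]-b[0],b[2]-b[1]];e.sort(key=lambda a:-np.linalg.norm(a))
    return np.round([x,y,*map(np.linalg.norm,e)],4),round(np.degrees(np.arctan2(e[0][1],e[0][0]))%180,1)
def hsv(p):return cv2.cvtColor(p,cv2.COLOR_RGB2HSV)
def down(yaw):  # tool down, tool y axis at world yaw (deg)
    y=np.array([np.cos(np.radians(yaw)),np.sin(np.radians(yaw)),0]);z=np.array([0,0,-1.])
    return np.stack([np.cross(y,z),y,z],1)
def go(p,R,P0=None,n=None,half=True):
    """print steps from P0 (or present) pose to p,R; per-row values in jog units"""
    s=r.sense() if P0 is None else None
    p0,R0=(s['tcp_pos'],s['ee_rot']) if s else P0
    Rr=R0.T@R; 
    if half:
        R2=R@np.diag([-1,-1,1]); 
        if np.linalg.norm(Ro.from_matrix(R0.T@R2).as_rotvec())<np.linalg.norm(Ro.from_matrix(Rr).as_rotvec()): R=R2;Rr=R0.T@R2
    w=Ro.from_matrix(Rr).as_rotvec();d=R0.T@(np.asarray(p)-p0)
    k=n or int(np.ceil(max(np.linalg.norm(d)/.025,np.degrees(np.linalg.norm(w))/8,1)+.01))
    A=sum(Ro.from_rotvec(w*i/k).as_matrix() for i in range(k))
    t=np.linalg.solve(A,d)
    print(k,'rows:',*np.round(np.r_[t/.025,np.degrees(w)/k/8],3));return np.asarray(p),R
E
python3 - <<'E'
from h import *
z=np.load('pics/top0.npz');p,d=z['p'],z['d'];c=r.get_calibration('top');H=hsv(p);W=cloud(d,c)
print('bench z',np.round(np.median(W[100:110,330:350,2]),4))
g=(H[...,0]>55)&(H[...,0]<90)&(H[...,1]>80)&(abs(W[...,2])<.03)
m=blobs(g,1000)[0];hull=cv2.convexHull(m);print('mat',rect(hull,.003,c))
ins=np.zeros(g.shape,np.uint8);cv2.drawContours(ins,[hull],-1,1,-1)
for b in blobs((ins>0)&~g): print('on mat',rect(b,.023,c),b.reshape(-1,2).mean(0))
red=((H[...,0]<8)|(H[...,0]>172))&(H[...,1]>120)
for b in blobs(red,8): print('red',rect(b,.05,c),cv2.contourArea(b),b.reshape(-1,2).mean(0))
wood=(H[...,0]>8)&(H[...,0]<22)&(H[...,1]>70)&(H[...,2]>60)
reg=np.zeros(g.shape,bool);reg[150:255,175:222]=1
for b in blobs(wood&reg):
    mm=np.zeros(g.shape,np.uint8);cv2.drawContours(mm,[b],-1,1,-1);Q=W[(cv2.erode(mm,np.ones((3,3)))>0)&(d>0)]
    q=Q.mean(0);n=np.linalg.svd(Q-q)[2][2];n*=np.sign(n[2]);print('blank',q.round(4),n.round(3),'elev',np.degrees(np.arcsin(n[2])).round(1),Q.min(0).round(3),Q.max(0).round(3))
blue=(H[...,0]>100)&(H[...,0]<125)&(H[...,1]>100)&reg
for b in blobs(cv2.morphologyEx((blue|(wood&reg)).astype(np.uint8),cv2.MORPH_CLOSE,np.ones((5,5))),500): print('rack',rect(b,.02,c))
bx=W[155:255,345:405];hh=(bx[...,2]>.05)&(bx[...,2]<.07);mm=np.zeros(g.shape,bool);mm[155:255,345:405]=hh
for b in blobs(cv2.morphologyEx(mm.astype(np.uint8),cv2.MORPH_CLOSE,np.ones((7,7))),500): print('box',rect(b,.06,c))
cv2.imwrite('pics/box.png',cv2.resize(p[150:260,340:410,::-1],None,fx=5,fy=5,interpolation=cv2.INTER_CUBIC))
E
```

```text
bench z 0.0005
mat (array([0.5158, 0.0224, 0.2963, 0.1768]), np.float32(89.8))
on mat (array([0.561 , 0.013 , 0.0863, 0.0834]), np.float32(90.8)) [282.20720721 181.89189189]
on mat (array([0.4714, 0.1135, 0.0873, 0.0347]), np.float32(82.7)) [250.18309859 215.66197183]
red (array([ 0.6985, -0.0135,  0.2171,  0.1243]), np.float32(94.1)) 2711.0 [292.36238532 141.37614679]
red (array([ 0.7728, -0.4325,  0.0966,  0.0235]), np.float32(68.4)) 198.5 [430.7761194  119.19402985]
red (array([ 0.5552, -0.2823,  0.0242,  0.021 ]), np.float32(179.9)) 44.0 [381.5        190.09090909]
red (array([ 0.694 , -0.6691,  0.0306,  0.006 ]), np.float32(178.8)) 12.5 [510.33333333 145.76190476]
blank [0.5064 0.272  0.0888] [-0.035  0.811  0.584] elev 35.8 [0.477 0.238 0.032] [0.537 0.31  0.133]
blank [0.4254 0.2675 0.0893] [-0.047  0.81   0.585] elev 35.8 [0.396 0.234 0.035] [0.456 0.304 0.136]
blank [0.607  0.2765 0.0894] [-0.046  0.812  0.582] elev 35.6 [0.577 0.243 0.035] [0.638 0.315 0.134]
rack (array([0.5168, 0.2707, 0.291 , 0.1226]), np.float32(2.8))
box (array([ 0.5087, -0.2598,  0.2589,  0.1258]), np.float32(6.6))
```

View pics/box.png

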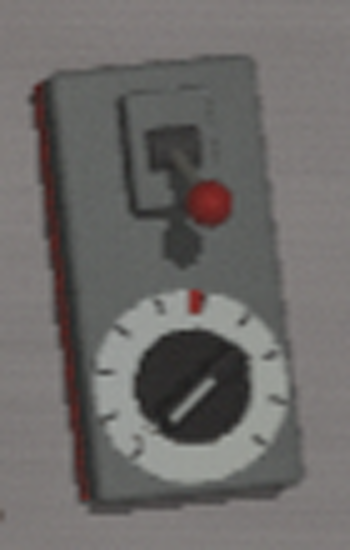

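The crop shows the dial's pointer to the lower left, close to value 0. The red mark is at the top (196,301), and the red lever knob is at (210,203), leaning towards the dial.

```bash
cat >> h.py <<'E'
def offcuts(p,d,c):
    H=hsv(p);W=cloud(d,c);m=(W[...,2]>.012)&(W[...,2]<.035)&((H[...,0]<25)|(H[...,0]>165))&(H[...,2]<110)&(W[...,0]>.40)&(W[...,0]<.63)&(abs(W[...,1]-.022)<.17)
    for b in blobs(m,30): print('offcut',rect(b,.023,c),b.reshape(-1,2).mean(0).round())
E
python3 - <<'E'
from h import *
z=np.load('pics/top0.npz');c=r.get_calibration('top');offcuts(z['p'],z['d'],c)
P=go([.471,.1135,.15],down(-7.3));go([.471,.1135,.01],P[1],P)
E
```

```text
offcut (array([0.5585, 0.0161, 0.0839, 0.0267]), np.float32(144.4)) [282. 188.]
offcut (array([0.4734, 0.1125, 0.0825, 0.0269]), np.float32(82.7)) [250. 215.]
32 rows: -0.975 0.334 0.09 0.0 0.0 -0.263
6 rows: 0.0 0.0 0.933 0.0 0.0 0.0
```

>>> {"op": "jog_arm", "data": {
  "plan": "-0.975 0.334 0.09 0 0 -0.263 -1;-0.975 0.334 0.09 0 0 -0.263 -1;-0.975 0.334 0.09 0 0 -0.263 -1;-0.975 0.334 0.09 0 0 -0.263 -1;-0.975 0.334 0.09 0 0 -0.263 -1;-0.975 0.334 0.09 0 0 -0.263 -1;-0.975 0.334 0.09 0 0 -0.263 -1;-0.975 0.334 0.09 0 0 -0.263 -1;-0.975 0.334 0.09 0 0 -0.263 -1;-0.975 0.334 0.09 0 0 -0.263 -1"
}}

```text
time_s: 1.1
tcp_pos: [0.3514, -0.4242, 0.1995]
ee_rot: [[-0.804, -0.595, -0.001], [-0.595, 0.804, 0.001], [0.0, 0.001, -1.0]]
wrist_force: [0.5, -1.5, -0.6]
gripper_width: 1.001
gripper_force: 0.0
```

>>> {"op": "jog_arm", "data": {
  "plan": "-0.975 0.334 0.09 0 0 -0.263 -1;-0.975 0.334 0.09 0 0 -0.263 -1;-0.975 0.334 0.09 0 0 -0.263 -1;-0.975 0.334 0.09 0 0 -0.263 -1;-0.975 0.334 0.09 0 0 -0.263 -1;-0.975 0.334 0.09 0 0 -0.263 -1;-0.975 0.334 0.09 0 0 -0.263 -1;-0.975 0.334 0.09 0 0 -0.263 -1;-0.975 0.334 0.09 0 0 -0.263 -1;-0.975 0.334 0.09 0 0 -0.263 -1"
}}

```text
time_s: 2.1
tcp_pos: [0.46, -0.1923, 0.1771]
ee_rot: [[-0.536, -0.844, -0.001], [-0.844, 0.536, 0.0], [0.0, 0.001, -1.0]]
wrist_force: [0.4, 0.1, 0.8]
gripper_width: 0.995
gripper_force: 0.0
```

>>> {"op": "jog_arm", "data": {
  "plan": "-0.975 0.334 0.09 0 0 -0.263 -1;-0.975 0.334 0.09 0 0 -0.263 -1;-0.975 0.334 0.09 0 0 -0.263 -1;-0.975 0.334 0.09 0 0 -0.263 -1;-0.975 0.334 0.09 0 0 -0.263 -1;-0.975 0.334 0.09 0 0 -0.263 -1;-0.975 0.334 0.09 0 0 -0.263 -1;-0.975 0.334 0.09 0 0 -0.263 -1;-0.975 0.334 0.09 0 0 -0.263 -1;-0.975 0.334 0.09 0 0 -0.263 -1"
}}

```text
time_s: 3.1
tcp_pos: [0.4781, 0.0632, 0.1546]
ee_rot: [[-0.198, -0.98, -0.001], [-0.98, 0.198, -0.0], [0.0, 0.001, -1.0]]
wrist_force: [0.3, 0.1, 0.1]
gripper_width: 1.001
gripper_force: 0.0
```

>>> {"op": "jog_arm", "data": {
  "plan": "-0.975 0.334 0.09 0 0 -0.263 -1;-0.975 0.334 0.09 0 0 -0.263 -1;0 0 0 0 0 0 -1;0 0 0 0 0 0 -1;0 0 0 0 0 0 -1;0 0 0 0 0 0 -1;0 0 0 0 0 0 -1;0 0 0 0 0 0 -1;0 0 0 0 0 0 -1;0 0 0 0 0 0 -1"
}}

```text
time_s: 4.1
tcp_pos: [0.471, 0.113, 0.1506]
ee_rot: [[-0.127, -0.992, 0.0], [-0.992, 0.127, 0.0], [-0.0, -0.0, -1.0]]
wrist_force: [-0.0, -0.5, 0.2]
gripper_width: 1.002
gripper_force: 0.0
```

```bash
python3 - <<'E'
from h import *
s=r.sense();print(s['time_s'],s['tcp_pos'],s['ee_rot'].round(3),s['joints'].round(1))
p,d=r.capture('top');offcuts(p,d,r.get_calibration('top'))
p,d=r.capture('wrist');c=r.get_calibration('wrist');offcuts(p,d,c);cv2.imwrite('pics/w1.png',p[:,:,::-1]);print(c)
P=go([.472,.113,.012],down(-7.3))
E
```

```text
4.1 [0.4709598  0.11298422 0.15057601] [[-0.127 -0.992  0.   ]
 [-0.992  0.127  0.   ]
 [-0.    -0.    -1.   ]] [ 32.8  12.4 -24.8  -0.  -52.8 -40. ]
offcut (array([0.5585, 0.0161, 0.0839, 0.0267]), np.float32(144.4)) [282. 188.]
offcut (array([0.4751, 0.1048, 0.0739, 0.0269]), np.float32(83.1)) [256. 170.]
offcut (array([0.5494, 0.0075, 0.0868, 0.0246]), np.float32(127.7)) [159.  79.]
offcut (array([0.4028, 0.0436, 0.0181, 0.0052]), np.float32(79.4)) [325.  96.]
{'mtx': array([[312.43790473,   0.        , 258.69556378],
       [  0.        , 312.43790473, 187.49453728],
       [  0.        ,   0.        ,   1.        ]]), 'extrinsics': array([[-9.91854038e-01, -1.22739121e-01, -3.40686886e-02,
         4.62143082e-01],
       [ 1.27378350e-01, -9.56904736e-01, -2.60975251e-01,
         4.17630962e-02],
       [-5.68616530e-04, -2.63188970e-01,  9.64744133e-01,
         3.12998922e-01],
       [ 0.00000000e+00,  0.00000000e+00,  0.00000000e+00,
         1.00000000e+00]])}
6 rows: -0.0 -0.007 0.924 0.0 -0.0 0.001
```

View pics/w1.png

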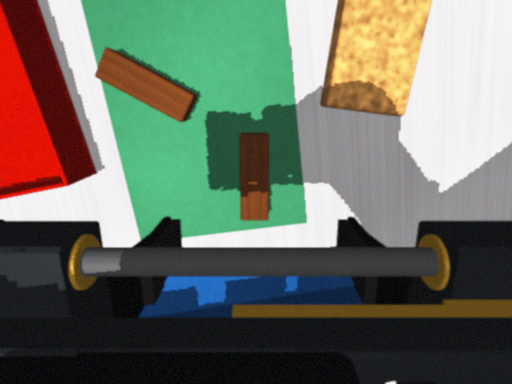

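The wrist view shows both offcuts on the mat: the near one at (255,177), squarely ahead of the fingers, and the other at (147,84).

>>> {"op": "jog_arm", "data": {
  "plan": "0 0 0.945 0 0 0 -1;0 0 0.945 0 0 0 -1;0 0 0.945 0 0 0 -1;0 0 0.945 0 0 0 -1;0 0 0.945 0 0 0 -1;0 0 0.945 0 0 0 -1;0 0 0 0 0 0 1;0 0 0 0 0 0 1;0 0 0 0 0 0 1;0 0 0 0 0 0 1"
}}

```text
time_s: 5.2
tcp_pos: [0.4718, 0.1136, 0.0101]
ee_rot: [[-0.126, -0.992, 0.002], [-0.992, 0.126, 0.001], [-0.002, -0.002, -1.0]]
wrist_force: [-0.3, 0.1, -0.5]
gripper_width: 0.726
gripper_force: 0.0
```

>>> {"op": "jog_arm", "data": {
  "plan": "0 0 0 0 0 0 1;0 0 0 0 0 0 1;0 0 0 0 0 0 1;0 0 -0.8 0 0 0 1;0 0 -0.8 0 0 0 1;0 0 -0.8 0 0 0 1;0 0 -0.8 0 0 0 1;0 0 -0.8 0 0 0 1;0 0 0 0 0 0 1;0 0 0 0 0 0 1"
}}

```text
time_s: 6.2
tcp_pos: [0.4707, 0.1131, 0.1087]
ee_rot: [[-0.127, -0.992, 0.0], [-0.992, 0.127, 0.001], [-0.001, -0.0, -1.0]]
wrist_force: [-0.4, -0.5, -0.7]
gripper_width: 0.003
gripper_force: 0.0
```

```bash
python3 - <<'E'
from h import *
P=go([.695,.037,.12],down(4));P=go([.695,.037,.025],down(4),P);P=go([.695,.037,.12],down(4),P)
P=go([.5585,.016,.12],down(54.4),P);go([.5585,.016,.009],down(54.4),P)
E
```

```text
10 rows: 0.27 -0.91 -0.045 -0.0 0.0 -0.141
4 rows: 0.0 0.0 0.95 0.0 0.0 0.0
4 rows: 0.0 0.0 -0.95 0.0 0.0 0.0
7 rows: -0.236 0.78 0.0 0.0 0.0 -0.9
5 rows: 0.0 0.0 0.888 0.0 0.0 0.0
```

The fingers need about 1.2 s to close and I lifted too early. I'll reopen, look and try again.

>>> {"op": "jog_arm", "data": {
  "plan": "0 0 0 0 0 0 -1;0 0 0 0 0 0 -1;0 0 0 0 0 0 -1;0 0 0 0 0 0 -1;0 0 0 0 0 0 -1;0 0 0 0 0 0 -1;0 0 0 0 0 0 -1;0 0 0 0 0 0 -1;0 0 0 0 0 0 -1;0 0 0 0 0 0 -1"
}}

```text
time_s: 7.2
tcp_pos: [0.4709, 0.1131, 0.1088]
ee_rot: [[-0.127, -0.992, 0.0], [-0.992, 0.127, 0.0], [-0.0, -0.0, -1.0]]
wrist_force: [-0.4, 0.1, 0.2]
gripper_width: 0.836
gripper_force: 0.0
```

```bash
python3 - <<'E'
from h import *
print(r.sense()['gripper_width'])
p,d=r.capture('top');offcuts(p,d,r.get_calibration('top'))
p,d=r.capture('wrist');c=r.get_calibration('wrist');offcuts(p,d,c)
E
```

```text
0.836330494515448
offcut (array([0.5585, 0.0161, 0.0839, 0.0267]), np.float32(144.4)) [282. 188.]
offcut (array([0.4706, 0.1044, 0.0735, 0.027 ]), np.float32(82.4)) [260. 180.]
offcut (array([0.5497, 0.0071, 0.0874, 0.0251]), np.float32(127.8)) [141.  75.]
offcut (array([0.4016, 0.0444, 0.018 , 0.0092]), np.float32(86.2)) [337.  96.]
```

>>> {"op": "jog_arm", "data": {
  "plan": "0 0 1 0 0 0 -0.5;0 0 1 0 0 0 -0.5;0 0 1 0 0 0 -0.5;0 0 1 0 0 0 -0.3;0 0 0 0 0 0 1;0 0 0 0 0 0 1;0 0 0 0 0 0 1;0 0 0 0 0 0 1;0 0 0 0 0 0 1;0 0 0 0 0 0 1"
}}

```text
time_s: 8.3
tcp_pos: [0.4716, 0.1136, 0.0099]
ee_rot: [[-0.126, -0.992, 0.002], [-0.992, 0.126, 0.001], [-0.001, -0.002, -1.0]]
wrist_force: [-1.0, 0.0, 6.7]
gripper_width: 0.318
gripper_force: 30.0
```

>>> {"op": "jog_arm", "data": {
  "plan": "0 0 0 0 0 0 1;0 0 0 0 0 0 1;0 0 0 0 0 0 1;0 0 0 0 0 0 1;0 0 0 0 0 0 1;0 0 0 0 0 0 1;0 0 -1 0 0 0 1;0 0 -1 0 0 0 1;0 0 -1 0 0 0 1;0 0 -1 0 0 0 1"
}}

```text
time_s: 9.3
tcp_pos: [0.4706, 0.113, 0.1099]
ee_rot: [[-0.127, -0.992, -0.0], [-0.992, 0.127, 0.0], [-0.0, 0.0, -1.0]]
wrist_force: [1.4, 0.3, -0.5]
gripper_width: 0.32
gripper_force: 30.0
```

>>> {"op": "jog_arm", "data": {
  "plan": "0.27 -0.91 -0.045 0 0 -0.141 1;0.27 -0.91 -0.045 0 0 -0.141 1;0.27 -0.91 -0.045 0 0 -0.141 1;0.27 -0.91 -0.045 0 0 -0.141 1;0.27 -0.91 -0.045 0 0 -0.141 1;0.27 -0.91 -0.045 0 0 -0.141 1;0.27 -0.91 -0.045 0 0 -0.141 1;0.27 -0.91 -0.045 0 0 -0.141 1;0.27 -0.91 -0.045 0 0 -0.141 1;0.27 -0.91 -0.045 0 0 -0.141 1"
}}

```text
time_s: 10.3
tcp_pos: [0.6958, 0.0367, 0.1198]
ee_rot: [[0.07, -0.998, -0.001], [-0.998, -0.07, 0.0], [-0.0, 0.001, -1.0]]
wrist_force: [0.5, 0.9, 0.7]
gripper_width: 0.319
gripper_force: 30.0
```

>>> {"op": "jog_arm", "data": {
  "plan": "0 0 0 0 0 0 1;0 0 0.95 0 0 0 1;0 0 0.95 0 0 0 1;0 0 0.95 0 0 0 1;0 0 0.95 0 0 0 1;0 0 0 0 0 0 -0.1;0 0 0 0 0 0 -0.1;0 0 0 0 0 0 -0.1;0 0 0 0 0 0 -0.1;0 0 0 0 0 0 -0.1"
}}

```text
time_s: 11.3
tcp_pos: [0.696, 0.0373, 0.0265]
ee_rot: [[0.07, -0.998, 0.002], [-0.998, -0.07, 0.001], [-0.0, -0.002, -1.0]]
wrist_force: [0.6, -0.8, -0.1]
gripper_width: 0.546
gripper_force: 0.0
```

>>> {"op": "jog_arm", "data": {
  "plan": "0 0 0 0 0 0 -0.1;0 0 -0.95 0 0 0 -0.1;0 0 -0.95 0 0 0 -0.1;0 0 -0.95 0 0 0 -0.3;0 0 -0.95 0 0 0 -0.5;-0.236 0.78 0 0 0 -0.9 -0.5;-0.236 0.78 0 0 0 -0.9 -0.5;-0.236 0.78 0 0 0 -0.9 -0.5;-0.236 0.78 0 0 0 -0.9 -0.5;-0.236 0.78 0 0 0 -0.9 -0.5"
}}

```text
time_s: 12.3
tcp_pos: [0.5943, 0.0345, 0.1204]
ee_rot: [[0.647, -0.762, 0.001], [-0.762, -0.647, 0.0], [0.0, -0.001, -1.0]]
wrist_force: [0.9, -0.1, -0.5]
gripper_width: 0.752
gripper_force: 0.0
```

>>> {"op": "jog_arm", "data": {
  "plan": "-0.236 0.78 0 0 0 -0.9 -0.5;-0.236 0.78 0 0 0 -0.9 -0.5;0 0 0 0 0 0 -0.5;0 0 0 0 0 0 -0.5;0 0 0 0 0 0 -0.5;0 0 0 0 0 0 -0.5;0 0 0 0 0 0 -0.5;0 0 0 0 0 0 -0.5;0 0 0 0 0 0 -0.5;0 0 0 0 0 0 -0.5"
}}

```text
time_s: 13.3
tcp_pos: [0.5588, 0.016, 0.12]
ee_rot: [[0.813, -0.582, -0.0], [-0.582, -0.813, -0.0], [-0.0, 0.0, -1.0]]
wrist_force: [-0.7, -1.6, 0.2]
gripper_width: 0.753
gripper_force: 0.0
```

```bash
python3 - <<'E'
from h import *
p,d=r.capture('top');offcuts(p,d,r.get_calibration('top'))
p,d=r.capture('wrist');c=r.get_calibration('wrist');offcuts(p,d,c);cv2.imwrite('pics/w2.png',p[:,:,::-1])
go([.5585,.016,.009],down(54.4))
E
```

```text
offcut (array([0.5615, 0.0142, 0.0843, 0.0272]), np.float32(144.2)) [261. 175.]
5 rows: -0.002 0.002 0.888 0.0 0.0 0.0
```

View pics/w2.png

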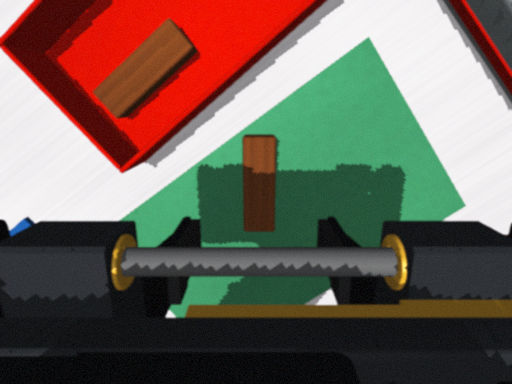

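The first offcut lies in the tray at (146,68), and the second is lined up at (260,182). There is no third offcut on the mat.

```bash
python3 - <<'E'
from h import *
P=([.5595,.0155,.12],down(54.4)@np.diag([-1,-1,1]));P=go([.702,-.063,.12],down(4),P)
E
```

```text
7 rows: 0.845 -0.456 0.0 0.0 0.0 0.9
```

>>> {"op": "jog_arm", "data": {
  "plan": "0 0 0.888 0 0 0 -0.5;0 0 0.888 0 0 0 -0.5;0 0 0.888 0 0 0 -0.5;0 0 0.888 0 0 0 -0.3;0 0 0.888 0 0 0 -0.3;0 0 0 0 0 0 1;0 0 0 0 0 0 1;0 0 0 0 0 0 1;0 0 0 0 0 0 1;0 0 0 0 0 0 1"
}}

```text
time_s: 14.4
tcp_pos: [0.5595, 0.0162, 0.0102]
ee_rot: [[0.813, -0.582, 0.002], [-0.582, -0.813, 0.001], [0.001, -0.002, -1.0]]
wrist_force: [0.4, 0.0, 2.8]
gripper_width: 0.315
gripper_force: 30.0
```

>>> {"op": "jog_arm", "data": {
  "plan": "0 0 0 0 0 0 1;0 0 0 0 0 0 1;0 0 0 0 0 0 1;0 0 0 0 0 0 1;0 0 0 0 0 0 1;0 0 -0.888 0 0 0 1;0 0 -0.888 0 0 0 1;0 0 -0.888 0 0 0 1;0 0 -0.888 0 0 0 1;0 0 -0.888 0 0 0 1"
}}

```text
time_s: 15.4
tcp_pos: [0.5584, 0.016, 0.1208]
ee_rot: [[0.813, -0.582, -0.0], [-0.582, -0.813, 0.0], [-0.0, 0.0, -1.0]]
wrist_force: [-0.2, 1.0, -0.4]
gripper_width: 0.318
gripper_force: 30.0
```

>>> {"op": "jog_arm", "data": {
  "plan": "0.845 -0.456 0 0 0 0.9 1;0.845 -0.456 0 0 0 0.9 1;0.845 -0.456 0 0 0 0.9 1;0.845 -0.456 0 0 0 0.9 1;0.845 -0.456 0 0 0 0.9 1;0.845 -0.456 0 0 0 0.9 1;0.845 -0.456 0 0 0 0.9 1;0 0 0.95 0 0 0 1;0 0 0.95 0 0 0 1;0 0 0.95 0 0 0 1"
}}

```text
time_s: 16.4
tcp_pos: [0.701, -0.0629, 0.0475]
ee_rot: [[0.069, -0.998, -0.001], [-0.998, -0.069, 0.0], [-0.0, 0.001, -1.0]]
wrist_force: [0.1, 0.3, 0.0]
gripper_width: 0.318
gripper_force: 30.0
```

>>> {"op": "jog_arm", "data": {
  "plan": "0 0 0.95 0 0 0 1;0 0 0 0 0 0 -0.1;0 0 0 0 0 0 -0.1;0 0 0 0 0 0 -0.1;0 0 0 0 0 0 -0.1;0 0 0 0 0 0 -0.1;0 0 0 0 0 0 -0.1;0 0 -1 0 0 0 -0.1;0 0 -1 0 0 0 -0.1;0 0 -1 0 0 0 -0.1"
}}

```text
time_s: 17.4
tcp_pos: [0.7013, -0.0625, 0.1011]
ee_rot: [[0.07, -0.998, -0.0], [-0.998, -0.07, -0.0], [0.0, 0.0, -1.0]]
wrist_force: [-0.5, -0.4, 0.7]
gripper_width: 0.546
gripper_force: 0.0
```

>>> {"op": "jog_arm", "data": {
  "plan": "0 0 -1 0 0 0 -0.5;0 0 -1 0 0 0 -0.7;0 0 -1 0 0 0 -0.75;0 0 -1 0 0 0 -0.75;0 0 -1 0 0 0 -0.75;0 0 0 0 0 0 -0.75;0 0 0 0 0 0 -0.75;0 0 0 0 0 0 -0.75;0 0 0 0 0 0 -0.75;0 0 0 0 0 0 -0.75"
}}

```text
time_s: 18.4
tcp_pos: [0.701, -0.0625, 0.2238]
ee_rot: [[0.07, -0.998, -0.002], [-0.998, -0.07, -0.0], [0.0, 0.002, -1.0]]
wrist_force: [-0.1, -0.3, 0.1]
gripper_width: 0.874
gripper_force: 0.0
```

```bash
python3 - <<'E'
from h import *
s=r.sense();print(s['joints'].round(1),s['tcp_pos'],s['ee_rot'].round(3).tolist(),s['gripper_width'])
p,d=r.capture('top');c=r.get_calibration('top');offcuts(p,d,c);cv2.imwrite('pics/top1.png',cv2.resize(p[100:240,160:360,::-1],None,fx=4,fy=4))
z=np.load('pics/top0.npz');p,d=z['p'],z['d'];H=hsv(p);W=cloud(d,c)
yaw=np.radians(92.8);X=np.array([np.cos(yaw),np.sin(yaw),0]);Y=np.array([-X[1],X[0],0]);a=np.radians(55)
n=X*np.sin(a)+[0,0,np.cos(a)];u=-X*np.cos(a)+[0,0,np.sin(a)]
wood=(H[...,0]>8)&(H[...,0]<22)&(H[...,1]>70)&(H[...,2]>60);reg=np.zeros(d.shape,bool);reg[150:255,175:222]=1
for b in blobs(wood&reg):
    m=np.zeros(d.shape,np.uint8);cv2.drawContours(m,[b],-1,1,-1);Q=W[(m>0)&(d>0)]
    nn=np.median(Q@n);Q=Q[abs(Q@n-nn)<.006];uu=Q@u;yy=Q@Y
    U=np.percentile(uu,[1,99]);V=np.percentile(yy,[1,99]);top=n*nn+u*U[1]+Y*V.mean();cen=n*(nn-.006)+u*U.mean()+Y*V.mean()
    print('plain-face top edge',top.round(4),'cen',cen.round(4),'len',np.diff(U).round(3),np.diff(V).round(3))
# wrist orientation study
C=np.array([[0,0,1],[-1,0,0],[0,-1,0.]])
rx=lambda t:Ro.from_euler('x',t,degrees=True).as_matrix();ry=lambda t:Ro.from_euler('y',t,degrees=True).as_matrix();rz=lambda t:Ro.from_euler('z',t,degrees=True).as_matrix()
q=s['joints'];M=rz(q[0])@ry(q[1]-q[2])@rx(-q[3])@ry(-q[4])@rx(-q[5])@C;print('model err',np.abs(M-s['ee_rot']).max())
for e in (5,-125+5):
  for q1,phi in((0,50),(10,50),(-10,50),(10,30)):
    ce,se=np.cos(np.radians(e)),np.sin(np.radians(e));z=X*ce+[0,0,se];x=-X*se+[0,0,ce];R=np.stack([x,np.cross(z,x),z],1)
    B=(rz(q1)@ry(phi)).T@R@C.T
    A=Ro.from_matrix(B).as_euler('XYX',degrees=True)
    print(e,q1,phi,'q4,5,6 (with -sign)',(-A).round(0), 'alt',-((A*[1,-1,1]+[180,0,180]+180)%360-180).round(0))
E
```

```text
[  8.   29.9  13.4  -0.  -73.6  -4. ] [ 0.7009941  -0.06249644  0.22382102] [[0.07, -0.998, -0.002], [-0.998, -0.07, -0.0], [0.0, 0.002, -1.0]] 0.8736772606097977
plain-face top edge [0.5082 0.2427 0.1311] cen [0.5067 0.273  0.0773] len [0.123] [0.064]
plain-face top edge [0.4277 0.2383 0.1315] cen [0.4262 0.2684 0.0779] len [0.122] [0.063]
plain-face top edge [0.609  0.2474 0.1313] cen [0.6075 0.2773 0.078 ] len [0.122] [0.065]
model err 3.2482697087665713e-16
5 0 50 q4,5,6 (with -sign) [ -91.  -96. -130.] alt [89. 96. 50.]
5 10 50 q4,5,6 (with -sign) [ -99.  -89. -130.] alt [81. 89. 50.]
5 -10 50 q4,5,6 (with -sign) [ -83. -102. -130.] alt [ 97. 102.  50.]
5 10 30 q4,5,6 (with -sign) [ -98.  -86. -149.] alt [82. 86. 31.]
-120 0 50 q4,5,6 (with -sign) [ 43. -47. 151.] alt [-137.   47.  -29.]
-120 10 50 q4,5,6 (with -sign) [ 39. -51. 145.] alt [-141.   51.  -35.]
-120 -10 50 q4,5,6 (with -sign) [ 46. -43. 157.] alt [-134.   43.  -23.]
-120 10 30 q4,5,6 (with -sign) [ 32. -68. 158.] alt [-148.   68.  -22.]
```

View pics/top1.png

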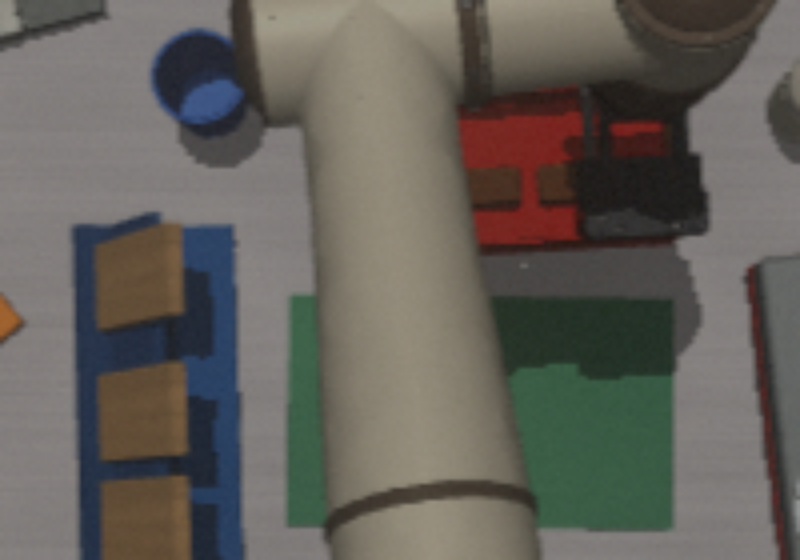

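The offcuts are in the tray at crop (495,187) and (560,185), and the mat is clear. I'll make a tilting move towards the rack side, which also gives me data for fitting the arm's geometry.

>>> {"op": "jog_arm", "data": {
  "plan": "0 0.6 -0.8 0.5 0 0 -0.75;0 0.6 -0.8 0.5 0 0 -0.75;0 0.6 -0.8 0.5 0 0 -0.75;0 0.6 -0.8 0.5 0 0 -0.75;0 0.6 -0.8 0.5 0 0 -0.75;0 0.6 -0.8 0.5 0 0 -0.75;0 0.6 -0.8 0.5 0 0 -0.75;0 0.6 -0.8 0.5 0 0 -0.75;0 0.6 -0.8 0.5 0 0 -0.75;0 0 0 0 0 0 -0.75"
}}

```text
time_s: 19.45
tcp_pos: [0.5209, -0.0756, 0.3586]
ee_rot: [[0.07, -0.806, 0.587], [-0.998, -0.056, 0.042], [-0.001, -0.589, -0.808]]
wrist_force: [0.2, -0.2, 0.2]
gripper_width: 0.873
gripper_force: 0.0
```

```bash
cat >> h.py <<'E'
C=np.array([[0,0,1],[-1,0,0],[0,-1,0.]])
def eu(a,t):return Ro.from_euler(a,t,degrees=True).as_matrix()
def fk(q,k):
    h,L2,e,L3,lat,L6=k
    A=eu('z',q[0]);F=A@eu('y',q[1]-q[2]);G=F@eu('x',-q[3]);T=G@eu('y',-q[4])
    pts=[A@eu('y',q[1])@[0,0,L2]+[0,0,h]];pts.append(pts[0]+F@[L3,0,e]);pts.append(pts[1]+G@[0,lat,0]);pts.append(pts[2]+T@[L6,0,0])
    return pts,T@eu('x',-q[5])@C
E
python3 - <<'E'
from h import *
from scipy.optimize import least_squares
s=r.sense();print(s['joints'].round(2),s['tcp_pos'].round(4),s['ee_rot'].round(3).tolist())
D=[([-59.782,22.042,.453,0,-68.411,-14.817],[.166,-.603,.223]),([32.8,12.4,-24.8,0,-52.8,-40],[.47096,.11298,.15058]),([8,29.9,13.4,0,-73.6,-4],[.70099,-.0625,.22382]),(s['joints'],s['tcp_pos'])]
f=least_squares(lambda k:np.concatenate([fk(q,k)[0][3]-p for q,p in D]),[.25,.5,0,.5,-.16,.3]);print(f.x.round(4),np.abs(f.fun).max())
f2=least_squares(lambda k:np.concatenate([fk(q,[k[0],k[1],0,*k[2:]])[0][3]-p for q,p in D]),[.25,.5,.5,-.16,.3]);print(f2.x.round(4),np.abs(f2.fun).max())
E
```

```text
[ 12.17  -9.45 -27.82   8.11 -36.11 -13.2 ] [ 0.5209 -0.0756  0.3586] [[0.07, -0.806, 0.587], [-0.998, -0.056, 0.042], [-0.001, -0.589, -0.808]]
[ 0.1613  0.5646 -0.0008  0.4224 -0.1599  0.3059] 0.0004355449833441105
[ 0.1605  0.565   0.4219 -0.1599  0.3064] 0.00045717267179015697
```

```bash
cat >> h.py <<'E'
from scipy.optimize import least_squares
K=[.1605,.565,0,.422,-.16,.3064]
lo=np.array([-179,-69,-61,-181,-171,-9.2]);QL=np.array([[-179,179],[-69,118],[-61,80.5],[-181,117],[-171,-9.5],[-177,177]])
def ik(p,R,q0):
    f=lambda q:(lambda o:np.r_[(o[0][3]-p)*20,(o[1]-R).ravel()*3])(fk(q,K))
    s=least_squares(f,np.clip(q0,QL[:,0]+.1,QL[:,1]-.1),bounds=(QL[:,0],QL[:,1]),x_scale=20);return s.x,s.cost
yaw=np.radians(92.8);X=np.array([np.cos(yaw),np.sin(yaw),0]);Y=np.array([-X[1],X[0],0]);Z=np.array([0,0,1.]);a55=np.radians(55)
BR=np.stack([-X*np.cos(a55)+Z*np.sin(a55),X*np.sin(a55)+Z*np.cos(a55),Y],1) # u,n,Y
BL=[np.array([.5067,.273,.0773]),np.array([.4262,.2684,.0779]),np.array([.6075,.2773,.078])]
def toolrel(e,d=.018,t=.007): # tool pose in blank (u,n,Y) frame
    ce,se=np.cos(np.radians(e)),np.sin(np.radians(e));z=X*ce+Z*se;x=-X*se+Z*ce;R=BR.T@np.stack([x,np.cross(z,x),z],1)
    return np.array([.06-d,0,0])+t*R[:,2],R
def place(c,yw,pitch=0): # blank pose frame: u towards yw deg, n down
    u=np.array([np.cos(np.radians(yw)),np.sin(np.radians(yw)),0]);n=-Z
    return np.asarray(c),np.stack([u,n,np.cross(u,n)],1)
def tp(B,rel):return B[0]+B[1]@rel[0],B[1]@rel[1]
E
python3 - <<'E'
from h import *
rnd=lambda x:np.round(x,1).tolist()
for e in(0,10,20):
  rel=toolrel(e)
  for i,c in enumerate(BL):
    p,R=tp((c,BR),rel);q,co=ik(p,R,[0,30,-10,-91,-96,-130]);pts=fk(q,K)[0]
    print('grasp',e,i,p.round(3),rnd(q),round(co,5),'J5a',pts[1].round(3),'J5b',pts[2].round(3))
  for my in(-.073,.022,.117):
   for yw in(180,):
    p,R=tp(place([.516,my,.014],yw),rel);q,co=ik(p,R,[10,40,-20,0,-20,-110]);pts=fk(q,K)[0]
    print('place',e,my,yw,p.round(3),rnd(q),round(co,5),pts[1].round(3),pts[2].round(3))
E
```

```text
grasp 0 0 [0.508 0.256 0.112] [-3.8, 46.7, -8.1, -84.6, -93.8, -125.1] 0.0 J5a [ 0.653 -0.044  0.204] J5b [ 0.523 -0.05   0.112]
grasp 0 1 [0.427 0.251 0.112] [-4.7, 44.9, -18.6, -83.3, -93.3, -116.3] 0.0 J5a [ 0.585 -0.048  0.183] J5b [ 0.442 -0.055  0.112]
grasp 0 2 [0.608 0.26  0.112] [-3.1, 50.3, 5.9, -85.8, -94.2, -135.5] 0.0 J5a [ 0.735 -0.04   0.227] J5b [ 0.623 -0.046  0.112]
place 0 -0.073 180 [ 0.478 -0.073  0.008] [-15.5, 20.2, -35.0, -92.4, -9.5, 15.0] 0.00622 [ 0.42  -0.117  0.345] [ 0.296 -0.075  0.253]
place 0 0.022 180 [0.478 0.022 0.008] [-13.7, 20.4, -40.7, -125.7, -9.5, 47.3] 0.00028 [ 0.389 -0.095  0.321] [0.301 0.023 0.258]
place 0 0.117 180 [0.478 0.117 0.008] [-7.8, 23.5, -54.3, -168.5, -23.0, 85.8] 0.0 [ 0.312 -0.043  0.266] [0.302 0.117 0.259]
grasp 10 0 [0.508 0.256 0.113] [-4.6, 52.5, -7.0, -88.7, -102.4, -121.0] 0.0 J5a [ 0.66  -0.053  0.141] J5b [ 0.522 -0.046  0.06 ]
grasp 10 1 [0.427 0.251 0.114] [-5.1, 51.6, -17.5, -86.2, -102.2, -111.2] 0.0 J5a [ 0.591 -0.053  0.117] J5b [ 0.442 -0.05   0.06 ]
grasp 10 2 [0.608 0.26  0.114] [-4.2, 55.3, 6.8, -91.5, -1
[... 540 characters left out ...]
5a [ 0.664 -0.051  0.08 ] J5b [ 0.522 -0.032  0.009]
grasp 20 1 [0.427 0.251 0.115] [-4.4, 58.0, -15.9, -88.9, -111.2, -107.2] 0.0 J5a [ 0.595 -0.045  0.054] J5b [ 0.441 -0.037  0.01 ]
grasp 20 2 [0.608 0.26  0.115] [-4.4, 60.2, 7.9, -97.1, -110.0, -130.2] 0.0 J5a [ 0.746 -0.057  0.107] J5b [ 0.622 -0.028  0.01 ]
place 20 -0.073 180 [ 0.476 -0.073  0.007] [11.1, 20.8, -46.2, 6.2, -9.5, -107.0] 0.01407 [0.359 0.071 0.3  ] [ 0.405 -0.082  0.307]
place 20 0.022 180 [0.476 0.022 0.007] [23.1, 20.3, -49.4, 17.6, -9.5, -129.9] 0.04649 [0.315 0.134 0.295] [0.417 0.012 0.311]
place 20 0.117 180 [0.476 0.117 0.007] [32.4, 20.8, -52.5, 38.5, -9.5, -160.0] 0.0508 [0.272 0.172 0.285] [0.42  0.118 0.313]
```

```bash
python3 - <<'E'
from h import *
rnd=lambda x:np.round(x,0).astype(int).tolist()
for e in(0,5):
  rel=toolrel(e)
  for my in(-.073,.022,.117):
   for yw in range(0,360,30):
    B=[]
    for s in([0,30,-20,-60,-40,-90],[10,40,-20,60,-40,-110],[0,30,-20,20,-40,120],[10,40,-20,-120,-40,30],[-20,30,-30,30,-60,150],[10,30,-30,-150,-30,80]):
     p,R=tp(place([.516,my,.014],yw),rel);q,co=ik(p,R,s);pts=fk(q,K)[0]
     if co<1e-5 and q[4]<-12 and not any(np.abs(np.array(b)-q).max()<3 for b in B): B.append(q);print(e,my,yw,rnd(q),'J5a',pts[1].round(2),'J5b',pts[2].round(2))
E
```

```text
0 -0.073 0 [7, 46, 4, -4, -83, 85] J5a [0.72 0.09 0.27] J5b [ 0.73 -0.07  0.26]
0 -0.073 30 [16, 44, -6, 8, -75, 99] J5a [0.64 0.18 0.24] J5b [0.7  0.03 0.26]
0 -0.073 60 [24, 39, -22, 23, -60, 109] J5a [0.51 0.23 0.23] J5b [0.62 0.11 0.26]
0 -0.073 90 [27, 32, -43, 48, -43, 109] J5a [0.36 0.18 0.23] J5b [0.52 0.14 0.26]
0 -0.073 210 [-18, 23, -29, -64, -28, 14] J5a [ 0.46 -0.15  0.35] J5b [ 0.33 -0.18  0.26]
0 -0.073 240 [-20, 29, -18, -50, -48, 26] J5a [ 0.53 -0.19  0.34] J5b [ 0.41 -0.26  0.26]
0 -0.073 270 [-17, 36, -7, -38, -64, 39] J5a [ 0.62 -0.18  0.33] J5b [ 0.52 -0.29  0.26]
0 -0.073 300 [-10, 42, 3, -27, -77, 53] J5a [ 0.69 -0.13  0.32] J5b [ 0.62 -0.26  0.26]
0 -0.073 330 [-2, 46, 7, -16, -84, 68] J5a [ 0.73 -0.03  0.29] J5b [ 0.7  -0.18  0.26]
0 0.022 0 [14, 46, 5, -8, -84, 79] J5a [0.71 0.18 0.28] J5b [0.73 0.02 0.26]
0 0.022 30 [23, 45, -2, 4, -78, 95] J5a [0.63 0.27 0.25] J5b [0.7  0.13 0.26]
0 0.022 60 [32, 41, -16, 17, -66, 106] J5a [0.51 0.32 0.23] J5b [0.62 0.21 0.26]
0 0.022 90 [38, 35, -36, 37, -49, 110] J5a [0.37 0.28 0.23] J5b [0.52 0.24 0.26]
0 0.022 120 [30,
[... 3101 characters left out ...]
79, 73] J5a [0.67 0.27 0.3 ] J5b [0.71 0.12 0.27]
5 0.117 30 [30, 44, 0, 0, -76, 90] J5a [0.6  0.35 0.27] J5b [0.68 0.21 0.27]
5 0.117 60 [38, 41, -11, 12, -67, 104] J5a [0.49 0.39 0.25] J5b [0.61 0.28 0.27]
5 0.117 90 [45, 36, -28, 27, -52, 114] J5a [0.37 0.36 0.24] J5b [0.52 0.31 0.27]
5 0.117 120 [44, 29, -48, 58, -35, 112] J5a [0.27 0.25 0.24] J5b [0.42 0.28 0.27]
5 0.117 240 [7, 24, -25, -51, -31, 5] J5a [0.5  0.06 0.35] J5b [ 0.42 -0.05  0.27]
5 0.117 270 [5, 30, -15, -41, -50, 23] J5a [0.58 0.05 0.35] J5b [ 0.52 -0.07  0.27]
5 0.117 300 [8, 37, -5, -31, -64, 39] J5a [0.65 0.09 0.34] J5b [ 0.61 -0.05  0.27]
5 0.117 330 [14, 41, 3, -21, -75, 56] J5a [0.68 0.17 0.32] J5b [0.68 0.02 0.27]
```

```bash
cat >> h.py <<'E'
def leg(P0,p,R,q,n=None,name=''):
    """plan a constant-twist leg, check joints along it; returns end pose and joints"""
    print(name,end=' ');P=go(p,R,P0,n,half=False)
    p0,R0=P0;w=Ro.from_matrix(R0.T@R).as_rotvec();d=R0.T@(np.asarray(p)-p0)
    k=n or int(np.ceil(max(np.linalg.norm(d)/.025,np.degrees(np.linalg.norm(w))/8,1)+.01))
    A=sum(Ro.from_rotvec(w*i/k).as_matrix() for i in range(k));t=np.linalg.solve(A,d);E=Ro.from_rotvec(w/k).as_matrix()
    x,M=np.array(p0),R0;mx=np.zeros(6);bad=0;zz=9
    for i in range(k):
        x=x+M@t;M=M@E;q2,c=ik(x,M,q);bad+=c>1e-4;mx=np.maximum(mx,abs(q2-q));q=q2;pt=fk(q,K)[0];zz=min(zz,pt[1][2],pt[2][2])
    print('   end q',q.round(0).astype(int).tolist(),'max dq/row',mx.round(0).astype(int).tolist(),'bad',bad,'minz',round(zz,2));return (np.asarray(p),R),q
REL=toolrel(0,t=.006)
PL=[([.469,.092,.015],270),([.563,.092,.015],270),([.516,-.048,.015],270)]
E
python3 - <<'E'
from h import *
s=r.sense();P=(s['tcp_pos'],s['ee_rot']);q=s['joints']
g,R=tp((BL[1],BR),REL);off=lambda dx,dz:g+X*dx+Z*dz
P,q=leg(P,off(-.1,.15),R,q,name='toprep')
P,q=leg(P,off(-.09,0),R,q,name='down')
P,q=leg(P,off(0,0),R,q,name='in')
P,q=leg(P,off(0,.2),R,q,name='lift')
b,Rb=tp(place(*PL[0]),REL);P,q=leg(P,b+[0,0,.12],Rb,q,name='over')
P,q=leg(P,b,Rb,q,name='lay')
print(g,b)
E
```

```text
toprep 20 rows: -0.549 -0.212 0.124 0.661 -0.209 -0.666
   end q [-9, 15, -8, -69, -94, 177] max dq/row [11, 3, 9, 31, 11, 38] bad 8 minz 0.34
down 7 rows: -0.857 0.0 0.057 0.0 0.0 0.0
   end q [-1, 24, -12, -61, -79, 177] max dq/row [1, 2, 1, 1, 2, 0] bad 7 minz 0.32
in 4 rows: -0.0 0.0 0.9 0.0 0.0 0.0
   end q [10, 21, -14, -64, -70, 177] max dq/row [3, 1, 1, 1, 3, 0] bad 4 minz 0.32
lift 9 rows: 0.889 0.0 -0.0 0.0 0.0 0.0
   end q [2, 10, -9, -74, -86, 177] max dq/row [1, 2, 1, 1, 2, 0] bad 9 minz 0.34
over 23 rows: -0.064 -0.681 -0.196 0.448 -0.021 -0.861
   end q [158, -69, -61, 13, -129, 177] max dq/row [39, 26, 34, 34, 47, 27] bad 23 minz 0.42
lay 5 rows: 0.551 0.0 0.786 0.0 0.0 0.0
   end q [161, -69, -61, 3, -127, 177] max dq/row [1, 0, 0, 2, 0, 0] bad 5 minz 0.42
[0.4270837  0.25033139 0.11230439] [0.469      0.05344146 0.01008509]
```

```bash
cat >> h.py <<'E'
def jl(P0,q0,q1,m,n=10,name=''):
    P,q=P0,np.array(q0)
    for i in range(1,m+1):
        pts,R=fk(q0+(q1-q0)*i/m,K);P,q=leg(P,pts[3],R,q,n,f'{name}{i}');print('     tcp',pts[3].round(3))
    return P,q
SG=[0,47,-8,-85,-94,-125];SP=[-5,33,-12,-42,-56,32]
E
python3 - <<'E'
from h import *
s=r.sense();P=(s['tcp_pos'],s['ee_rot']);q=s['joints']
g,R=tp((BL[1],BR),REL);off=lambda dx,dz:g+X*dx+Z*dz
q1,c=ik(off(-.1,.13),R,SG);print(c)
P,q=jl(P,q,q1,2,name='prep')
P,q=leg(P,off(-.09,0),R,q,name='down')
P,q=leg(P,off(0,0),R,q,name='in')
P,q=leg(P,off(0,.2),R,q,name='lift')
b,Rb=tp(place(*PL[0]),REL);q1,c=ik(b+[0,0,.12],Rb,SP);print(c)
P,q=jl(P,q,q1,2,name='over')
P,q=leg(P,b,Rb,q,name='lay')
E
```

```text
6.45114518776471e-30
prep1 10 rows: 0.301 0.862 0.75 -0.703 0.096 1.227
   end q [-1, 10, -21, -35, -69, -74] max dq/row [1, 3, 1, 6, 4, 7] bad 0 minz 0.42
     tcp [0.382 0.022 0.161]
prep2 10 rows: 0.21 0.642 0.196 -0.563 0.542 0.949
   end q [-15, 30, -15, -77, -103, -134] max dq/row [1, 2, 2, 5, 6, 6] bad 0 minz 0.24
     tcp [0.432 0.15  0.242]
down 6 rows: -0.867 0.0 0.067 0.0 -0.0 -0.0
   end q [-13, 45, -16, -76, -98, -118] max dq/row [0, 3, 1, 0, 1, 3] bad 0 minz 0.11
in 4 rows: -0.0 0.0 0.9 0.0 0.0 0.0
   end q [-5, 45, -19, -83, -93, -116] max dq/row [2, 0, 1, 2, 1, 0] bad 0 minz 0.11
lift 9 rows: 0.889 0.0 -0.0 0.0 0.0 0.0
   end q [-5, 21, -16, -85, -97, -144] max dq/row [0, 3, 1, 0, 0, 3] bad 0 minz 0.13
7.993726012900051e-30
over1 10 rows: -0.437 -0.398 -0.196 0.279 -0.268 -1.038
   end q [-3, 19, -16, -63, -80, -62] max dq/row [0, 0, 0, 3, 3, 8] bad 0 minz 0.31
     tcp [0.425 0.174 0.193]
over2 10 rows: 0.224 -0.549 -0.229 0.31 0.213 -1.131
   end q [0, 18, -16, -40, -63, 21] max dq/row [0, 0, 0, 3, 3, 8] bad 0 minz 0.34
     tcp [0.469 0.053 0.13 ]
lay 5 rows: 0.551 -0.0 0.786 0.0 0.0 0.0
   end q [-1, 29, -19, -46, -53, 34] max dq/row [0, 3, 1, 1, 2, 3] bad 0 minz 0.26
```

```bash
python3 - <<'E'
from h import *
s=r.sense();P=(s['tcp_pos'],s['ee_rot']);q=s['joints']
g,R=tp((BL[1],BR),REL);off=lambda dx,dz:g+X*dx+Z*dz
q1,c=ik(off(-.1,.13),R,SG);print(c)
P,q=jl(P,q,q1,3,name='prep')
E
```

```text
6.45114518776471e-30
prep1 10 rows: 0.194 0.64 0.514 -0.447 0.024 0.847
   end q [3, 4, -23, -20, -58, -53] max dq/row [1, 2, 1, 3, 3, 4] bad 0 minz 0.48
     tcp [ 0.421 -0.036  0.191]
prep2 10 rows: 0.172 0.393 0.36 -0.43 0.204 0.768
   end q [-6, 17, -19, -49, -80, -94] max dq/row [1, 2, 1, 3, 3, 4] bad 0 minz 0.36
     tcp [0.37  0.085 0.165]
prep3 10 rows: 0.212 0.442 0.082 -0.309 0.406 0.611
   end q [-15, 30, -15, -77, -103, -134] max dq/row [1, 1, 1, 3, 3, 4] bad 0 minz 0.24
     tcp [0.432 0.15  0.242]
```

>>> {"op": "jog_arm", "data": {
  "plan": "0.194 0.64 0.514 -0.447 0.024 0.847 -0.75;0.194 0.64 0.514 -0.447 0.024 0.847 -0.75;0.194 0.64 0.514 -0.447 0.024 0.847 -0.75;0.194 0.64 0.514 -0.447 0.024 0.847 -0.75;0.194 0.64 0.514 -0.447 0.024 0.847 -0.75;0.194 0.64 0.514 -0.447 0.024 0.847 -0.75;0.194 0.64 0.514 -0.447 0.024 0.847 -0.75;0.194 0.64 0.514 -0.447 0.024 0.847 -0.75;0.194 0.64 0.514 -0.447 0.024 0.847 -0.75;0.194 0.64 0.514 -0.447 0.024 0.847 -0.75"
}}

```text
time_s: 20.45
tcp_pos: [0.4253, -0.0353, 0.1908]
ee_rot: [[-0.862, -0.5, 0.085], [-0.456, 0.837, 0.302], [-0.222, 0.221, -0.95]]
wrist_force: [0.2, 0.4, -0.8]
gripper_width: 0.872
gripper_force: 0.0
```

>>> {"op": "jog_arm", "data": {
  "plan": "0.172 0.393 0.36 -0.43 0.204 0.768 -0.75;0.172 0.393 0.36 -0.43 0.204 0.768 -0.75;0.172 0.393 0.36 -0.43 0.204 0.768 -0.75;0.172 0.393 0.36 -0.43 0.204 0.768 -0.75;0.172 0.393 0.36 -0.43 0.204 0.768 -0.75;0.172 0.393 0.36 -0.43 0.204 0.768 -0.75;0.172 0.393 0.36 -0.43 0.204 0.768 -0.75;0.172 0.393 0.36 -0.43 0.204 0.768 -0.75;0.172 0.393 0.36 -0.43 0.204 0.768 -0.75;0.172 0.393 0.36 -0.43 0.204 0.768 -0.75"
}}

```text
time_s: 21.45
tcp_pos: [0.3748, 0.0855, 0.165]
ee_rot: [[-0.808, 0.565, -0.168], [0.255, 0.592, 0.765], [0.531, 0.575, -0.622]]
wrist_force: [0.1, 0.3, 1.0]
gripper_width: 0.878
gripper_force: 0.0
```

>>> {"op": "jog_arm", "data": {
  "plan": "0.212 0.442 0.082 -0.309 0.406 0.611 -0.75;0.212 0.442 0.082 -0.309 0.406 0.611 -0.75;0.212 0.442 0.082 -0.309 0.406 0.611 -0.75;0.212 0.442 0.082 -0.309 0.406 0.611 -0.75;0.212 0.442 0.082 -0.309 0.406 0.611 -0.75;0.212 0.442 0.082 -0.309 0.406 0.611 -0.75;0.212 0.442 0.082 -0.309 0.406 0.611 -0.75;0.212 0.442 0.082 -0.309 0.406 0.611 -0.75;0.212 0.442 0.082 -0.309 0.406 0.611 -0.75;0.212 0.442 0.082 -0.309 0.406 0.611 -0.75"
}}

```text
time_s: 22.45
tcp_pos: [0.4375, 0.1509, 0.242]
ee_rot: [[0.005, 0.999, -0.047], [-0.0, 0.047, 0.999], [1.0, -0.005, 0.0]]
wrist_force: [0.4, -0.3, 0.5]
gripper_width: 0.875
gripper_force: 0.0
```

```bash
python3 - <<'E'
from h import *
s=r.sense();P=(s['tcp_pos'],s['ee_rot']);q=s['joints'];print(P[0],q.round(1))
p,d=r.capture('side');p2,d2=r.capture('wrist')
cv2.imwrite('pics/sw1.png',np.hstack([p[100:384,130:400,::-1],p2[60:344,100:500,::-1]]))
g,R=tp((BL[1],BR),REL);off=lambda dx,dz:g+X*dx+Z*dz
P,q=leg(P,off(-.09,0),R,q,name='down')
P,q=leg(P,off(0,0),R,q,name='in')
E
```

```text
[0.43750339 0.15092216 0.24200125] [ -14.8   30.2  -14.2  -77.6 -102.4 -134.5]
down 6 rows: -0.865 -0.035 0.065 0.002 -0.0 -0.006
   end q [-13, 45, -16, -76, -98, -118] max dq/row [0, 3, 1, 0, 1, 3] bad 0 minz 0.11
in 4 rows: -0.0 0.0 0.9 0.0 0.0 0.0
   end q [-5, 45, -19, -83, -93, -116] max dq/row [2, 0, 1, 2, 1, 0] bad 0 minz 0.11
```

View pics/sw1.png

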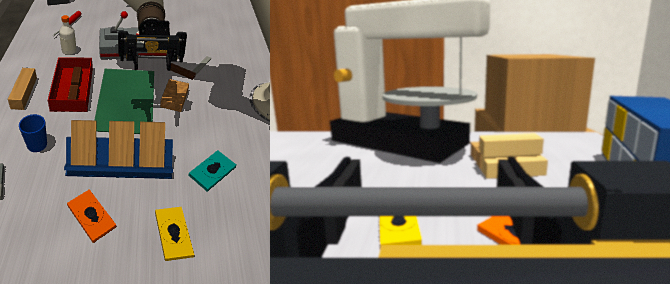

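The tool is horizontal behind the rack with nothing in the way. The gap between the two right-hand blanks, at (133–139) in the crop, is only about 15 mm, too narrow for a finger. The left gap (96–109) is about 33 mm. So I take the far blank (crop 83,145; x≈0.61) first and check positions with the side camera.

```bash
cat >> h.py <<'E'
def rackblanks(cam):
    p,d=r.capture(cam);c=r.get_calibration(cam);W=cloud(d,c);H=hsv(p)
    wood=(H[...,0]>8)&(H[...,0]<24)&(H[...,1]>50)&(H[...,2]>60)&(abs(W[...,1]-.27)<.06)&(abs(W[...,0]-.52)<.18)&(W[...,2]>.02)&(W[...,2]<.15)
    u,n=BR[:,0],BR[:,1]
    for b in blobs(cv2.morphologyEx(wood.astype(np.uint8),cv2.MORPH_OPEN,np.ones((3,3))),80):
        m=np.zeros(d.shape,np.uint8);cv2.drawContours(m,[b],-1,1,-1);Q=W[(m>0)&(d>0)];nn=np.median(Q@n);Q=Q[abs(Q@n-nn)<.005]
        U=np.percentile(Q@u,[1,99]);V=np.percentile(Q@Y,[1,99]);hi=Q[Q@u>U[1]-.03]@Y;V2=np.percentile(hi,[1,99])
        sp=lambda v:(n*(nn-.006)+u*U.mean()+Y*v)
        print(cam,'cen',sp(V.mean()).round(4),'len',np.diff(U).round(3),'wid',np.diff(V).round(3),'upper part x-edges',(n*nn+u*U[1]+Y*V2[0])[0].round(4),(n*nn+u*U[1]+Y*V2[1])[0].round(4))
E
python3 - <<'E'
from h import *
rackblanks('side');rackblanks('top')
s=r.sense();P=(s['tcp_pos'],s['ee_rot']);q=s['joints']
g,R=tp((BL[2],BR),REL);off=lambda dx,dz:g+X*dx+Z*dz
P,q=leg(P,off(-.1,.13),R,q,n=10,name='side')
P,q=leg(P,off(-.09,0),R,q,name='down')
P,q=leg(P,off(0,0),R,q,name='in');print(g)
E
```

```text
side cen [0.5074 0.2746 0.0748] len [0.118] wid [0.064] upper part x-edges 0.5411 0.4778
side cen [0.6077 0.2795 0.0746] len [0.118] wid [0.064] upper part x-edges 0.6412 0.5778
side cen [0.4264 0.2704 0.0752] len [0.119] wid [0.064] upper part x-edges 0.4598 0.3964
top cen [0.4263 0.2687 0.0775] len [0.124] wid [0.063] upper part x-edges 0.4594 0.3965
top cen [0.5067 0.2734 0.0765] len [0.123] wid [0.064] upper part x-edges 0.5401 0.4761
top cen [0.6072 0.2788 0.0757] len [0.125] wid [0.065] upper part x-edges 0.641 0.5768
side 10 rows: 0.003 0.708 -0.0 -0.0 0.002 -0.0
   end q [-11, 40, 9, -83, -102, -149] max dq/row [0, 1, 3, 1, 0, 1] bad 0 minz 0.24
down 6 rows: -0.867 0.0 0.067 0.0 0.0 0.0
   end q [-10, 51, 8, -81, -99, -136] max dq/row [0, 2, 0, 0, 0, 2] bad 0 minz 0.11
in 4 rows: -0.0 -0.0 0.9 0.0 0.0 0.0
   end q [-3, 50, 6, -86, -94, -136] max dq/row [2, 0, 1, 1, 1, 0] bad 0 minz 0.11
[0.6083837  0.25923139 0.11240439]
```

>>> {"op": "jog_arm", "data": {
  "plan": "0 0.708 0 0 0 0 -0.75;0 0.708 0 0 0 0 -0.75;0 0.708 0 0 0 0 -0.75;0 0.708 0 0 0 0 -0.75;0 0.708 0 0 0 0 -0.75;0 0.708 0 0 0 0 -0.75;0 0.708 0 0 0 0 -0.75;0 0.708 0 0 0 0 -0.75;0 0.708 0 0 0 0 -0.75;0 0.708 0 0 0 0 -0.75"
}}

```text
time_s: 23.65
tcp_pos: [0.6136, 0.16, 0.2423]
ee_rot: [[-0.001, 0.999, -0.05], [0.004, 0.05, 0.999], [1.0, 0.001, -0.004]]
wrist_force: [0.4, -0.4, -0.9]
gripper_width: 0.876
gripper_force: 0.0
```

>>> {"op": "jog_arm", "data": {
  "plan": "-0.867 0 0.067 0 0 0 -0.75;-0.867 0 0.067 0 0 0 -0.75;-0.867 0 0.067 0 0 0 -0.75;-0.867 0 0.067 0 0 0 -0.75;-0.867 0 0.067 0 0 0 -0.75;-0.867 0 0.067 0 0 0 -0.75;0 0 0 0 0 0 -0.75;0 0 0 0 0 0 -0.75;0 0 0 0 0 0 -0.75;0 0 0 0 0 0 -0.75"
}}

```text
time_s: 24.65
tcp_pos: [0.6128, 0.1694, 0.1135]
ee_rot: [[-0.002, 0.999, -0.049], [0.002, 0.049, 0.999], [1.0, 0.002, -0.003]]
wrist_force: [-0.1, 0.4, 0.0]
gripper_width: 0.88
gripper_force: 0.0
```

```bash
sed -i 's/^BL=.*/BL=[np.array([.507,.274,.0763]),np.array([.4263,.2695,.0765]),np.array([.6075,.2788,.0765])]/' h.py; python3 - <<'E'
from h import *
s=r.sense();P=(s['tcp_pos'],s['ee_rot']);q=s['joints'];print(P[0],P[1].round(3).tolist(),s['wrist_force'])
g,R=tp((BL[2],BR),REL);print(g)
P,q=leg(P,g,R,q,n=5,name='in')
E
```

```text
[0.61276364 0.16943262 0.1135372 ] [[-0.002, 0.999, -0.049], [0.002, 0.049, 0.999], [1.0, 0.002, -0.003]] [-0.10561335  0.43537691  0.02508056]
[0.6083837  0.26073139 0.11090439]
in 5 rows: -0.02 0.001 0.731 0.0 0.004 0.002
   end q [-3, 50, 6, -86, -94, -135] max dq/row [1, 0, 1, 1, 1, 0] bad 0 minz 0.11
```

Straight in, then close for long enough before lifting.

>>> {"op": "jog_arm", "data": {
  "plan": "-0.02 0 0.731 0 0 0 -0.75;-0.02 0 0.731 0 0 0 -0.75;-0.02 0 0.731 0 0 0 -0.75;-0.02 0 0.731 0 0 0 -0.75;-0.02 0 0.731 0 0 0 -0.75;0 0 0 0 0 0 1;0 0 0 0 0 0 1;0 0 0 0 0 0 1;0 0 0 0 0 0 1;0 0 0 0 0 0 1"
}}

```text
time_s: 25.65
tcp_pos: [0.6079, 0.2609, 0.1095]
ee_rot: [[0.002, 0.999, -0.048], [0.001, 0.048, 0.999], [1.0, -0.002, -0.001]]
wrist_force: [0.4, 4.4, -0.0]
gripper_width: 0.755
gripper_force: 29.9
```

```bash
python3 - <<'E'
from h import *
s=r.sense();P=(s['tcp_pos'],s['ee_rot']);q=s['joints'];print(P[0],s['wrist_force'],s['gripper_width'],s['gripper_force'])
g,R=tp((BL[2],BR),REL);off=lambda dx,dz:g+X*dx+Z*dz
P,q=leg(P,off(0,.2),R,q,n=10,name='lift')
P,q=leg(P,off(-.1,.2),R,q,n=5,name='back')
b,Rb=tp(place(*PL[1]),REL);q1,c=ik(b+[0,0,.2],Rb,SP);print(c)
P,q=jl(P,q,q1,3,name='over')
P,q=leg(P,b+[0,0,.03],Rb,q,name='lay');print(b)
E
```

```text
[0.60786489 0.26086666 0.10953025] [ 0.40698159  4.43027296 -0.03091018] 0.75521767186413 29.930575750622666
lift 10 rows: 0.805 0.001 -0.001 0.0 0.001 -0.001
   end q [-3, 33, 8, -87, -96, -155] max dq/row [0, 2, 1, 0, 0, 2] bad 0 minz 0.13
back 5 rows: 0.0 0.0 -0.8 0.0 0.0 0.0
   end q [-12, 35, 11, -84, -103, -156] max dq/row [2, 0, 1, 1, 1, 0] bad 0 minz 0.31
2.2676359076506112e-24
over1 10 rows: -0.153 -0.22 0.004 0.129 -0.206 -0.685
   end q [-8, 30, 8, -68, -93, -100] max dq/row [0, 1, 1, 2, 2, 6] bad 0 minz 0.32
     tcp [0.581 0.151 0.256]
over2 10 rows: 0.062 -0.223 -0.065 0.243 -0.02 -0.732
   end q [-3, 25, 4, -52, -84, -45] max dq/row [0, 1, 1, 2, 2, 6] bad 0 minz 0.36
     tcp [0.562 0.111 0.219]
over3 10 rows: 0.167 -0.108 -0.133 0.162 0.173 -0.776
   end q [1, 20, 1, -37, -74, 11] max dq/row [0, 1, 1, 2, 2, 6] bad 0 minz 0.41
     tcp [0.563 0.053 0.21 ]
lay 7 rows: 0.557 -0.0 0.796 -0.0 -0.0 -0.0
   end q [0, 32, -7, -42, -59, 25] max dq/row [0, 2, 2, 1, 2, 2] bad 0 minz 0.29
[0.563      0.05344146 0.01008509]
```

>>> {"op": "jog_arm", "data": {
  "plan": "0.4 0 0 0 0 0 1;0.8 0 0 0 0 0 1;0.9 0 0 0 0 0 1;0.9 0 0 0 0 0 1;0.9 0 0 0 0 0 1;0.9 0 0 0 0 0 1;0.9 0 0 0 0 0 1;0.9 0 0 0 0 0 1;0.9 0 0 0 0 0 1;0.5 0 0 0 0 0 1"
}}

```text
time_s: 26.65
tcp_pos: [0.6085, 0.2602, 0.312]
ee_rot: [[-0.002, 0.999, -0.047], [0.003, 0.047, 0.999], [1.0, 0.002, -0.003]]
wrist_force: [-0.5, -0.8, -1.3]
gripper_width: 0.755
gripper_force: 29.8
```

>>> {"op": "jog_arm", "data": {
  "plan": "0 0 -0.8 0 0 0 1;0 0 -0.8 0 0 0 1;0 0 -0.8 0 0 0 1;0 0 -0.8 0 0 0 1;0 0 -0.8 0 0 0 1;0 0 0 0 0 0 1;0 0 0 0 0 0 1;0 0 0 0 0 0 1;0 0 0 0 0 0 1;0 0 0 0 0 0 1"
}}

```text
time_s: 27.65
tcp_pos: [0.6128, 0.162, 0.3096]
ee_rot: [[0.002, 0.999, -0.049], [0.002, 0.049, 0.999], [1.0, -0.002, -0.002]]
wrist_force: [-0.2, -0.2, -0.8]
gripper_width: 0.759
gripper_force: 29.8
```

>>> {"op": "jog_arm", "data": {
  "plan": "-0.153 -0.22 0.004 0.129 -0.206 -0.685 1;-0.153 -0.22 0.004 0.129 -0.206 -0.685 1;-0.153 -0.22 0.004 0.129 -0.206 -0.685 1;-0.153 -0.22 0.004 0.129 -0.206 -0.685 1;-0.153 -0.22 0.004 0.129 -0.206 -0.685 1;-0.153 -0.22 0.004 0.129 -0.206 -0.685 1;-0.153 -0.22 0.004 0.129 -0.206 -0.685 1;-0.153 -0.22 0.004 0.129 -0.206 -0.685 1;-0.153 -0.22 0.004 0.129 -0.206 -0.685 1;-0.153 -0.22 0.004 0.129 -0.206 -0.685 1"
}}

```text
time_s: 28.65
tcp_pos: [0.5808, 0.1513, 0.2549]
ee_rot: [[-0.833, 0.549, -0.071], [0.122, 0.307, 0.944], [0.54, 0.777, -0.322]]
wrist_force: [-0.4, -0.5, 0.1]
gripper_width: 0.755
gripper_force: 29.8
```

>>> {"op": "jog_arm", "data": {
  "plan": "0.062 -0.223 -0.065 0.243 -0.02 -0.732 1;0.062 -0.223 -0.065 0.243 -0.02 -0.732 1;0.062 -0.223 -0.065 0.243 -0.02 -0.732 1;0.062 -0.223 -0.065 0.243 -0.02 -0.732 1;0.062 -0.223 -0.065 0.243 -0.02 -0.732 1;0.062 -0.223 -0.065 0.243 -0.02 -0.732 1;0.062 -0.223 -0.065 0.243 -0.02 -0.732 1;0.062 -0.223 -0.065 0.243 -0.02 -0.732 1;0.062 -0.223 -0.065 0.243 -0.02 -0.732 1;0.062 -0.223 -0.065 0.243 -0.02 -0.732 1"
}}

```text
time_s: 29.65
tcp_pos: [0.5617, 0.1113, 0.2181]
ee_rot: [[-0.889, -0.453, -0.064], [-0.322, 0.52, 0.791], [-0.325, 0.724, -0.608]]
wrist_force: [-0.4, 0.5, -0.0]
gripper_width: 0.753
gripper_force: 29.8
```

>>> {"op": "jog_arm", "data": {
  "plan": "0.167 -0.108 -0.133 0.162 0.173 -0.776 1;0.167 -0.108 -0.133 0.162 0.173 -0.776 1;0.167 -0.108 -0.133 0.162 0.173 -0.776 1;0.167 -0.108 -0.133 0.162 0.173 -0.776 1;0.167 -0.108 -0.133 0.162 0.173 -0.776 1;0.167 -0.108 -0.133 0.162 0.173 -0.776 1;0.167 -0.108 -0.133 0.162 0.173 -0.776 1;0.167 -0.108 -0.133 0.162 0.173 -0.776 1;0.167 -0.108 -0.133 0.162 0.173 -0.776 1;0.167 -0.108 -0.133 0.162 0.173 -0.776 1"
}}

```text
time_s: 30.65
tcp_pos: [0.5624, 0.0543, 0.2092]
ee_rot: [[0.004, -1.0, -0.001], [-0.821, -0.004, 0.571], [-0.571, -0.001, -0.821]]
wrist_force: [0.4, -0.4, -0.7]
gripper_width: 0.757
gripper_force: 29.8
```

```bash
python3 - <<'E'
from h import *
s=r.sense();P=(s['tcp_pos'],s['ee_rot']);q=s['joints'];print(P[0],s['gripper_width'],s['gripper_force'])
p,d=r.capture('side');p2,d2=r.capture('top')
cv2.imwrite('pics/sw2.png',np.hstack([p[60:340,130:400,::-1],cv2.resize(p2[100:240,160:360,::-1],(400,280))]))
b,Rb=tp(place(*PL[1]),REL)
P,q=leg(P,b+[0,0,.03],Rb,q,name='lay')
P,q=leg(P,b,Rb,q,name='lay2');print(b)
E
```

```text
[0.56235695 0.05429762 0.20923494] 0.7572132333305597 29.839855805312254
lay 7 rows: 0.557 -0.003 0.79 0.001 -0.004 0.004
   end q [0, 32, -7, -42, -59, 25] max dq/row [0, 2, 2, 1, 2, 2] bad 0 minz 0.29
lay2 2 rows: 0.344 0.0 0.491 0.0 0.0 0.0
   end q [-1, 35, -7, -43, -57, 28] max dq/row [0, 1, 0, 1, 1, 1] bad 0 minz 0.26
[0.563      0.05344146 0.01008509]
```

View pics/sw2.png

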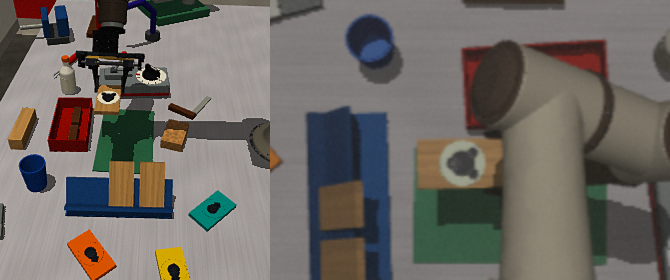

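The blank is held pattern up over the mat: (108,97) in the side crop and (463,163) in the top crop. I'll lay it down.

>>> {"op": "jog_arm", "data": {
  "plan": "0.557 0 0.79 0 0 0 1;0.557 0 0.79 0 0 0 1;0.557 0 0.79 0 0 0 1;0.557 0 0.79 0 0 0 1;0.557 0 0.79 0 0 0 1;0.557 0 0.79 0 0 0 1;0.557 0 0.79 0 0 0 1;0.344 0 0.491 0 0 0 1;0.344 0 0.491 0 0 0 1;0 0 0 0 0 0 1"
}}

```text
time_s: 31.75
tcp_pos: [0.5633, 0.0528, 0.012]
ee_rot: [[0.002, -1.0, 0.0], [-0.82, -0.002, 0.572], [-0.572, -0.002, -0.82]]
wrist_force: [-3.5, 0.6, 8.3]
gripper_width: 0.755
gripper_force: 29.8
```

>>> {"op": "jog_arm", "data": {
  "plan": "0 0 0 0 0 0 1;0 0 0 0 0 0 -0.72;0 0 0 0 0 0 -0.72;0 0 0 0 0 0 -0.72;0 0 0 0 0 0 -0.72;0 0 0 0 0 0 -0.72;0 0 -0.5 0 0 0 -0.72;0 0 -1 0 0 0 -0.72;0 0 -1 0 0 0 -0.72;0 0 -1 0 0 0 -0.72"
}}

```text
time_s: 32.75
tcp_pos: [0.5626, 0.0018, 0.0832]
ee_rot: [[-0.002, -1.0, -0.0], [-0.821, 0.001, 0.571], [-0.571, 0.001, -0.821]]
wrist_force: [0.9, -0.4, 0.2]
gripper_width: 0.859
gripper_force: 0.0
```

```bash
cat >> h.py <<'E'
def blk(e=0): pass
E
python3 - <<'E'
from h import *
s=r.sense();P=(s['tcp_pos'],s['ee_rot']);q=s['joints'];print(P[0],s['gripper_width'])
# face-grip pose for blank0: tool z=-u, tool y along +-n
u,n,Yv=BR.T
for sg in(1,-1):
    R=np.stack([np.cross(sg*n,-u),sg*n,-u],1)
    top=BL[0]+u*.06
    for dx in(0,.04):
      tcp=top-u*.028-Yv*dx   # 28 mm below top edge
      for pt in(tcp,tcp+u*.1):
        best=None
        for sd in([0,30,-20,-60,-40,-90],[20,30,-20,30,-40,-90],[20,30,-20,-30,-60,60],[0,30,-20,-60,-60,150],[20,30,-20,-100,-40,-60],[20,30,-20,-40,-60,-170]):
          qq,c=ik(pt,R,sd)
          if c<1e-6: print(sg,dx,pt.round(3),qq.round(0),[x.round(2) for x in fk(qq,K)[0][1:3]]);break
E
```

```text
[0.56257935 0.0017546  0.08320629] 0.8585937451514486
1 0 [0.508 0.256 0.103] [ 22.  23. -11. -43. -52. -83.] [array([0.53, 0.21, 0.44]), array([0.52, 0.08, 0.35])]
1 0 [0.511 0.198 0.184] [ 16.  17.  -8. -39. -63. -86.] [array([0.52, 0.15, 0.53]), array([0.52, 0.02, 0.44])]
1 0.04 [0.548 0.258 0.103] [ 21.  26.  -6. -42. -54. -84.] [array([0.57, 0.21, 0.44]), array([0.56, 0.08, 0.35])]
1 0.04 [0.551 0.2   0.184] [ 15.  20.  -3. -38. -64. -86.] [array([0.56, 0.16, 0.53]), array([0.56, 0.02, 0.44])]
-1 0 [0.508 0.256 0.103] [ 22.  23. -11. -43. -52.  97.] [array([0.53, 0.21, 0.44]), array([0.52, 0.08, 0.35])]
-1 0 [0.511 0.198 0.184] [ 16.  17.  -8. -39. -63.  94.] [array([0.52, 0.15, 0.53]), array([0.52, 0.02, 0.44])]
-1 0.04 [0.548 0.258 0.103] [ 21.  26.  -6. -42. -54.  96.] [array([0.57, 0.21, 0.44]), array([0.56, 0.08, 0.35])]
-1 0.04 [0.551 0.2   0.184] [ 15.  20.  -3. -38. -64.  94.] [array([0.56, 0.16, 0.53]), array([0.56, 0.02, 0.44])]
```

```bash
python3 - <<'E'
from h import *
s=r.sense();P=(s['tcp_pos'],s['ee_rot']);q=s['joints'];print(P[0])
u,n,Yv=BR.T;R=np.stack([np.cross(n,-u),n,-u],1);t=BL[0]+u*.032
q1,c=ik(t+u*.1,R,[16,17,-8,-39,-63,-86]);print(c)
P,q=jl(P,q,q1,2,name='pre')
P,q=leg(P,t,R,q,5,name='in')
P,q=leg(P,t+u*.006,R,q,1,name='lift')
P,q=leg(P,t+u*.006-Yv*.036,R,q,4,name='shift')
P,q=leg(P,t+u*.0-Yv*.036,R,q,1,name='set')
E
```

```text
[0.56257935 0.0017546  0.08320629]
1.5095271681871136e-24
pre1 10 rows: -0.415 0.212 0.061 -0.007 0.009 0.547
   end q [6, 23, -6, -39, -64, -31] max dq/row [1, 1, 1, 0, 0, 6] bad 0 minz 0.34
     tcp [0.548 0.103 0.135]
pre2 10 rows: -0.058 0.459 0.055 -0.011 0.006 0.548
   end q [16, 17, -8, -39, -63, -86] max dq/row [1, 1, 1, 0, 0, 6] bad 0 minz 0.39
     tcp [0.511 0.198 0.184]
in 5 rows: 0.0 0.0 0.8 0.0 -0.0 0.0
   end q [22, 23, -11, -43, -52, -83] max dq/row [1, 1, 1, 1, 2, 1] bad 0 minz 0.35
lift 1 rows: -0.0 0.0 -0.24 0.0 0.0 0.0
   end q [21, 23, -11, -43, -53, -83] max dq/row [0, 0, 0, 0, 1, 0] bad 0 minz 0.36
shift 4 rows: -0.36 0.0 0.0 0.0 0.0 0.0
   end q [20, 25, -6, -42, -55, -84] max dq/row [0, 1, 1, 0, 0, 0] bad 0 minz 0.36
set 1 rows: 0.0 -0.0 0.24 0.0 0.0 0.0
   end q [21, 26, -6, -42, -54, -83] max dq/row [0, 0, 0, 0, 1, 0] bad 0 minz 0.35
```

>>> {"op": "jog_arm", "data": {
  "plan": "-0.415 0.212 0.061 0 0 0.547 -0.72;-0.415 0.212 0.061 0 0 0.547 -0.72;-0.415 0.212 0.061 0 0 0.547 0;-0.415 0.212 0.061 0 0 0.547 0;-0.415 0.212 0.061 0 0 0.547 0;-0.415 0.212 0.061 0 0 0.547 0;-0.415 0.212 0.061 0 0 0.547 0;-0.415 0.212 0.061 0 0 0.547 0;-0.415 0.212 0.061 0 0 0.547 0;-0.415 0.212 0.061 0 0 0.547 0"
}}

```text
time_s: 33.75
tcp_pos: [0.5482, 0.104, 0.1347]
ee_rot: [[-0.695, -0.719, -0.0], [-0.59, 0.571, 0.571], [-0.411, 0.397, -0.821]]
wrist_force: [-0.0, 0.3, -0.6]
gripper_width: 0.5
gripper_force: 0.0
```

>>> {"op": "jog_arm", "data": {
  "plan": "-0.058 0.459 0.055 0 0 0.548 0;-0.058 0.459 0.055 0 0 0.548 0;-0.058 0.459 0.055 0 0 0.548 0;-0.058 0.459 0.055 0 0 0.548 0;-0.058 0.459 0.055 0 0 0.548 0;-0.058 0.459 0.055 0 0 0.548 0;-0.058 0.459 0.055 0 0 0.548 0;-0.058 0.459 0.055 0 0 0.548 0;-0.058 0.459 0.055 0 0 0.548 0;-0.058 0.459 0.055 0 0 0.548 0"
}}

```text
time_s: 34.75
tcp_pos: [0.5108, 0.1994, 0.1844]
ee_rot: [[-0.999, -0.037, -0.0], [-0.03, 0.82, 0.571], [-0.021, 0.571, -0.821]]
wrist_force: [-0.2, 0.3, 0.0]
gripper_width: 0.495
gripper_force: 0.0
```

```bash
python3 - <<'E'
from h import *
s=r.sense();P=(s['tcp_pos'],s['ee_rot']);q=s['joints'];print(P[0],s['gripper_width'])
u,n,Yv=BR.T;R=np.stack([np.cross(n,-u),n,-u],1);t=BL[0]+u*.032
P,q=leg(P,t,R,q,6,name='in')
p,d=r.capture('side');p2,d2=r.capture('wrist')
cv2.imwrite('pics/sw3.png',np.hstack([p[60:340,130:400,::-1],p2[60:340,100:500,::-1]]))
E
```

```text
[0.51082073 0.19935479 0.18436545] 0.49475829341043676
in 6 rows: 0.012 -0.004 0.663 -0.004 0.033 -0.004
   end q [22, 23, -11, -43, -52, -83] max dq/row [1, 1, 1, 1, 1, 1] bad 0 minz 0.35
```

View pics/sw3.png

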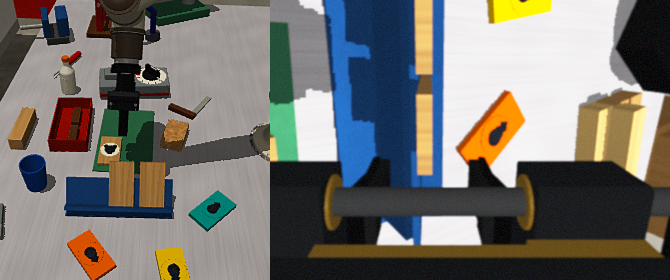

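The first blank lies pattern up on the mat at side crop (110,150). In the wrist view the two leaning blanks are edge-on at col 424, centred between the fingers. Next I shift the middle blank aside along the ledge to widen the narrow gap.

>>> {"op": "jog_arm", "data": {
  "plan": "0.012 0 0.663 0 0 0 0;0.012 0 0.663 0 0 0 0;0.012 0 0.663 0 0 0 0;0.012 0 0.663 0 0 0 0;0.012 0 0.663 0 0 0 0;0.012 0 0.663 0 0 0 0;0 0 0 0 0 0 1;0 0 0 0 0 0 1;0 0 0 0 0 0 1;0 0 0 0 0 0 1"
}}

```text
time_s: 35.85
tcp_pos: [0.5093, 0.2558, 0.1024]
ee_rot: [[-0.999, -0.041, 0.0], [-0.034, 0.82, 0.571], [-0.024, 0.571, -0.821]]
wrist_force: [0.3, 0.4, -0.4]
gripper_width: 0.222
gripper_force: 0.0
```

>>> {"op": "jog_arm", "data": {
  "plan": "0 0 0 0 0 0 1;0 0 0 0 0 0 1;0 0 0 0 0 0 1;0 0 -0.28 0 0 0 1;0 0 0 0 0 0 1;-0.36 0 0 0 0 0 1;-0.36 0 0 0 0 0 1;-0.36 0 0 0 0 0 1;-0.36 0 0 0 0 0 1;0 0 0.16 0 0 0 1"
}}

```text
time_s: 36.85
tcp_pos: [0.5467, 0.2555, 0.1049]
ee_rot: [[-0.999, -0.041, 0.001], [-0.033, 0.82, 0.571], [-0.024, 0.571, -0.821]]
wrist_force: [0.4, 0.6, -0.5]
gripper_width: 0.137
gripper_force: 30.0
```

>>> {"op": "jog_arm", "data": {
  "plan": "0 0 0.1 0 0 0 1;0 0 0 0 0 0 1;0 0 0 0 0 0 0;0 0 0 0 0 0 0;0 0 0 0 0 0 0;0 0 0 0 0 0 0;0 0 0 0 0 0 0;0 0 -0.6 0 0 0 0;0 0 -1 0 0 0 0;0 0 -1 0 0 0 0"
}}

```text
time_s: 37.85
tcp_pos: [0.5448, 0.2188, 0.1574]
ee_rot: [[-0.999, -0.041, -0.001], [-0.034, 0.821, 0.571], [-0.022, 0.57, -0.821]]
wrist_force: [0.8, 0.9, 0.9]
gripper_width: 0.501
gripper_force: 0.0
```

>>> {"op": "jog_arm", "data": {
  "plan": "0 0 -1 0 0 0 0;0 0 -1 0 0 0 -0.75;0 0 0 0 0 0 -0.75;0 0 0 0 0 0 -0.75;0 0 0 0 0 0 -0.75;0 0 0 0 0 0 -0.75;0 0 0 0 0 0 -0.75;0 0 0 0 0 0 -0.75;0 0 0 0 0 0 -0.75;0 0 0 0 0 0 -0.75"
}}

```text
time_s: 38.85
tcp_pos: [0.5449, 0.1913, 0.1971]
ee_rot: [[-0.999, -0.04, -0.001], [-0.034, 0.82, 0.571], [-0.022, 0.571, -0.821]]
wrist_force: [0.4, 0.1, 0.4]
gripper_width: 0.874
gripper_force: 0.0
```

```bash
python3 - <<'E'
from h import *
s=r.sense();P=(s['tcp_pos'],s['ee_rot']);q=s['joints'];print(s['time_s'],P[0],s['gripper_width'])
rackblanks('side');rackblanks('top')
g,R=tp((BL[1],BR),REL);off=lambda dx,dz:g+X*dx+Z*dz
q1,c=ik(off(-.1,.12),R,SG);print(c)
P,q=jl(P,q,q1,2,name='pre')
P,q=leg(P,off(-.09,0),R,q,6,name='down')
E
```

```text
38.85 [0.54486353 0.19133046 0.19705183] 0.8738630400297583
side cen [0.4265 0.2704 0.0754] len [0.118] wid [0.064] upper part x-edges 0.4597 0.3965
side cen [0.5419 0.2762 0.075 ] len [0.119] wid [0.064] upper part x-edges 0.5754 0.512
top cen [0.4263 0.2686 0.078 ] len [0.121] wid [0.063] upper part x-edges 0.4593 0.3966
top cen [0.5406 0.2762 0.0755] len [0.115] wid [0.063] upper part x-edges 0.5406 0.5104
7.246217623670906e-30
pre1 10 rows: 0.318 -0.26 0.085 -0.225 0.252 0.591
   end q [0, 25, -9, -58, -83, -110] max dq/row [2, 1, 1, 2, 3, 2] bad 0 minz 0.33
     tcp [0.449 0.172 0.169]
pre2 10 rows: 0.239 -0.003 -0.133 -0.241 0.333 0.459
   end q [-15, 31, -15, -77, -102, -132] max dq/row [2, 1, 1, 2, 3, 3] bad 0 minz 0.23
     tcp [0.432 0.152 0.231]
down 6 rows: -0.8 -0.0 0.067 0.0 -0.0 0.0
   end q [-13, 46, -16, -76, -98, -117] max dq/row [0, 2, 0, 0, 1, 3] bad 0 minz 0.11
```

>>> {"op": "jog_arm", "data": {
  "plan": "0 0 -1 0 0 0 -0.75;0.318 -0.26 0.085 -0.225 0.252 0.591 -0.75;0.318 -0.26 0.085 -0.225 0.252 0.591 -0.75;0.318 -0.26 0.085 -0.225 0.252 0.591 -0.75;0.318 -0.26 0.085 -0.225 0.252 0.591 -0.75;0.318 -0.26 0.085 -0.225 0.252 0.591 -0.75;0.318 -0.26 0.085 -0.225 0.252 0.591 -0.75;0.318 -0.26 0.085 -0.225 0.252 0.591 -0.75;0.318 -0.26 0.085 -0.225 0.252 0.591 -0.75;0.318 -0.26 0.085 -0.225 0.252 0.591 -0.75"
}}

```text
time_s: 39.95
tcp_pos: [0.4598, 0.157, 0.1892]
ee_rot: [[-0.715, 0.671, -0.196], [0.264, 0.519, 0.813], [0.647, 0.529, -0.549]]
wrist_force: [-0.2, 0.2, 0.2]
gripper_width: 0.87
gripper_force: 0.0
```

>>> {"op": "jog_arm", "data": {
  "plan": "0.318 -0.26 0.085 -0.225 0.252 0.591 -0.75;0.239 0 -0.133 -0.241 0.333 0.459 -0.75;0.239 0 -0.133 -0.241 0.333 0.459 -0.75;0.239 0 -0.133 -0.241 0.333 0.459 -0.75;0.239 0 -0.133 -0.241 0.333 0.459 -0.75;0.239 0 -0.133 -0.241 0.333 0.459 -0.75;0.239 0 -0.133 -0.241 0.333 0.459 -0.75;0.239 0 -0.133 -0.241 0.333 0.459 -0.75;0.239 0 -0.133 -0.241 0.333 0.459 -0.75;0.239 0 -0.133 -0.241 0.333 0.459 -0.75"
}}

```text
time_s: 40.95
tcp_pos: [0.4334, 0.1401, 0.2458]
ee_rot: [[-0.065, 0.995, -0.08], [0.04, 0.083, 0.996], [0.997, 0.061, -0.045]]
wrist_force: [-0.1, -0.2, -0.9]
gripper_width: 0.871
gripper_force: 0.0
```

>>> {"op": "jog_arm", "data": {
  "plan": "0.239 0 -0.133 -0.241 0.333 0.459 -0.75;0 0 0 0 0 0 -0.75;0 0 0 0 0 0 -0.75;0 0 0 0 0 0 -0.75;0 0 0 0 0 0 -0.75;0 0 0 0 0 0 -0.75;0 0 0 0 0 0 -0.75;0 0 0 0 0 0 -0.75;0 0 0 0 0 0 -0.75;0 0 0 0 0 0 -0.75"
}}

```text
time_s: 41.95
tcp_pos: [0.433, 0.1373, 0.2518]
ee_rot: [[0.0, 0.999, -0.049], [-0.001, 0.049, 0.999], [1.0, -0.0, 0.001]]
wrist_force: [-0.3, 0.3, 0.2]
gripper_width: 0.878
gripper_force: 0.0
```

```bash
python3 - <<'E'
from h import *
s=r.sense();P=(s['tcp_pos'],s['ee_rot']);q=s['joints'];print(s['time_s'],P[0],s['gripper_width'])
g,R=tp((BL[1],BR),REL);off=lambda dx,dz:g+X*dx+Z*dz
P,q=leg(P,off(-.09,.002),R,q,7,name='down')
P,q=leg(P,off(0,.002),R,q,5,name='in')
E
```

```text
41.95 [0.4329769  0.13731833 0.25178522] 0.877894664296677
down 7 rows: -0.794 -0.001 0.138 -0.001 -0.001 -0.0
   end q [-13, 45, -16, -76, -98, -118] max dq/row [0, 2, 1, 0, 1, 3] bad 0 minz 0.11
in 5 rows: -0.0 0.0 0.72 0.0 0.0 0.0
   end q [-5, 45, -19, -83, -93, -116] max dq/row [2, 0, 1, 2, 1, 0] bad 0 minz 0.11
```

>>> {"op": "jog_arm", "data": {
  "plan": "-0.794 0 0.138 0 0 0 -0.75;-0.794 0 0.138 0 0 0 -0.75;-0.794 0 0.138 0 0 0 -0.75;-0.794 0 0.138 0 0 0 -0.75;-0.794 0 0.138 0 0 0 -0.75;-0.794 0 0.138 0 0 0 -0.75;-0.794 0 0.138 0 0 0 -0.75;0 0 0 0 0 0 -0.75;0 0 0.36 0 0 0 -0.75;0 0 0.72 0 0 0 -0.75"
}}

```text
time_s: 42.95
tcp_pos: [0.4312, 0.1887, 0.1137]
ee_rot: [[-0.002, 0.999, -0.048], [-0.001, 0.048, 0.999], [1.0, 0.002, 0.001]]
wrist_force: [-0.1, 0.8, 0.6]
gripper_width: 0.877
gripper_force: 0.0
```

>>> {"op": "jog_arm", "data": {
  "plan": "0 0 0.72 0 0 0 -0.75;0 0 0.72 0 0 0 -0.75;0 0 0.72 0 0 0 -0.75;0 0 0.36 0 0 0 -0.75;0 0 0 0 0 0 1;0 0 0 0 0 0 1;0 0 0 0 0 0 1;0 0 0 0 0 0 1;0 0 0 0 0 0 1;0 0 0 0 0 0 1"
}}

```text
time_s: 43.95
tcp_pos: [0.4274, 0.2513, 0.1132]
ee_rot: [[0.0, 0.999, -0.049], [-0.002, 0.049, 0.999], [1.0, -0.0, 0.002]]
wrist_force: [-0.2, 2.6, 0.6]
gripper_width: 0.756
gripper_force: 30.0
```

>>> {"op": "jog_arm", "data": {
  "plan": "0.4 0 0 0 0 0 1;0.8 0 0 0 0 0 1;0.9 0 0 0 0 0 1;0.9 0 0 0 0 0 1;0.9 0 0 0 0 0 1;0.9 0 0 0 0 0 1;0.9 0 0 0 0 0 1;0.9 0 0 0 0 0 1;0.9 0 0 0 0 0 1;0.5 0 0 0 0 0 1"
}}

```text
time_s: 44.95
tcp_pos: [0.4272, 0.2508, 0.3152]
ee_rot: [[-0.004, 0.999, -0.049], [0.0, 0.049, 0.999], [1.0, 0.004, -0.0]]
wrist_force: [0.8, -0.1, -0.5]
gripper_width: 0.752
gripper_force: 30.0
```

>>> {"op": "jog_arm", "data": {
  "plan": "0 0 -0.8 0 0 0 1;0 0 -0.8 0 0 0 1;0 0 -0.8 0 0 0 1;0 0 -0.8 0 0 0 1;0 0 -0.8 0 0 0 1;0 0 0 0 0 0 1;0 0 0 0 0 0 1;0 0 0 0 0 0 1;0 0 0 0 0 0 1;0 0 0 0 0 0 1"
}}

```text
time_s: 45.95
tcp_pos: [0.432, 0.1519, 0.313]
ee_rot: [[0.0, 0.999, -0.05], [-0.001, 0.05, 0.999], [1.0, -0.0, 0.001]]
wrist_force: [0.7, -0.1, -0.8]
gripper_width: 0.755
gripper_force: 30.0
```

```bash
python3 - <<'E'
from h import *
s=r.sense();P=(s['tcp_pos'],s['ee_rot']);q=s['joints'];print(s['time_s'],P[0],s['gripper_width'],s['gripper_force'])
b,Rb=tp(place(*PL[0]),REL);q1,c=ik(b+[0,0,.2],Rb,SP);print(c)
P,q=jl(P,q,q1,3,name='over')
P,q=leg(P,b+[0,0,.03],Rb,q,7,name='lay')
E
```

```text
45.95 [0.43203778 0.15188539 0.31295415] 0.7550243731464272 29.999927580356598
2.54849565790018e-28
over1 10 rows: -0.203 -0.153 -0.01 0.153 -0.199 -0.677
   end q [-10, 19, -12, -65, -94, -91] max dq/row [1, 0, 0, 2, 2, 5] bad 0 minz 0.32
     tcp [0.42  0.14  0.254]
over2 10 rows: -0.06 -0.211 -0.07 0.245 -0.021 -0.728
   end q [-5, 15, -11, -51, -82, -39] max dq/row [1, 1, 0, 2, 2, 5] bad 0 minz 0.36
     tcp [0.431 0.102 0.216]
over3 10 rows: 0.051 -0.218 -0.132 0.179 0.152 -0.771
   end q [1, 12, -11, -37, -71, 13] max dq/row [1, 1, 0, 2, 2, 5] bad 0 minz 0.41
     tcp [0.469 0.053 0.21 ]
lay 7 rows: 0.557 0.0 0.796 -0.0 0.0 -0.0
   end q [-1, 26, -18, -44, -55, 30] max dq/row [0, 2, 2, 1, 2, 3] bad 0 minz 0.29
```

>>> {"op": "jog_arm", "data": {
  "plan": "-0.203 -0.153 -0.01 0.153 -0.199 -0.677 1;-0.203 -0.153 -0.01 0.153 -0.199 -0.677 1;-0.203 -0.153 -0.01 0.153 -0.199 -0.677 1;-0.203 -0.153 -0.01 0.153 -0.199 -0.677 1;-0.203 -0.153 -0.01 0.153 -0.199 -0.677 1;-0.203 -0.153 -0.01 0.153 -0.199 -0.677 1;-0.203 -0.153 -0.01 0.153 -0.199 -0.677 1;-0.203 -0.153 -0.01 0.153 -0.199 -0.677 1;-0.203 -0.153 -0.01 0.153 -0.199 -0.677 1;-0.203 -0.153 -0.01 0.153 -0.199 -0.677 1"
}}

```text
time_s: 46.95
tcp_pos: [0.4199, 0.1394, 0.2542]
ee_rot: [[-0.828, 0.55, -0.106], [0.098, 0.328, 0.939], [0.551, 0.768, -0.326]]
wrist_force: [0.0, -0.7, -0.6]
gripper_width: 0.753
gripper_force: 30.0
```

>>> {"op": "jog_arm", "data": {
  "plan": "-0.06 -0.211 -0.07 0.245 -0.021 -0.728 1;-0.06 -0.211 -0.07 0.245 -0.021 -0.728 1;-0.06 -0.211 -0.07 0.245 -0.021 -0.728 1;-0.06 -0.211 -0.07 0.245 -0.021 -0.728 1;-0.06 -0.211 -0.07 0.245 -0.021 -0.728 1;-0.06 -0.211 -0.07 0.245 -0.021 -0.728 1;-0.06 -0.211 -0.07 0.245 -0.021 -0.728 1;-0.06 -0.211 -0.07 0.245 -0.021 -0.728 1;-0.06 -0.211 -0.07 0.245 -0.021 -0.728 1;-0.06 -0.211 -0.07 0.245 -0.021 -0.728 1"
}}

```text
time_s: 47.95
tcp_pos: [0.4307, 0.1015, 0.2159]
ee_rot: [[-0.886, -0.454, -0.097], [-0.349, 0.513, 0.784], [-0.306, 0.728, -0.613]]
wrist_force: [0.2, -1.0, -0.9]
gripper_width: 0.756
gripper_force: 30.0
```

>>> {"op": "jog_arm", "data": {
  "plan": "0.051 -0.218 -0.132 0.179 0.152 -0.771 1;0.051 -0.218 -0.132 0.179 0.152 -0.771 1;0.051 -0.218 -0.132 0.179 0.152 -0.771 1;0.051 -0.218 -0.132 0.179 0.152 -0.771 1;0.051 -0.218 -0.132 0.179 0.152 -0.771 1;0.051 -0.218 -0.132 0.179 0.152 -0.771 1;0.051 -0.218 -0.132 0.179 0.152 -0.771 1;0.051 -0.218 -0.132 0.179 0.152 -0.771 1;0.051 -0.218 -0.132 0.179 0.152 -0.771 1;0.051 -0.218 -0.132 0.179 0.152 -0.771 1"
}}

```text
time_s: 48.95
tcp_pos: [0.469, 0.0531, 0.2099]
ee_rot: [[0.003, -1.0, 0.0], [-0.819, -0.003, 0.573], [-0.573, -0.002, -0.819]]
wrist_force: [-0.1, 0.6, -0.4]
gripper_width: 0.755
gripper_force: 30.0
```

```bash
python3 - <<'E'
from h import *
s=r.sense();P=(s['tcp_pos'],s['ee_rot']);q=s['joints'];print(s['time_s'],P[0],s['gripper_width'],s['gripper_force'])
b,Rb=tp(place(*PL[0]),REL)
P,q=leg(P,b+[0,0,.03],Rb,q,7,name='lay')
# where is blank at .563 now
p,d=r.capture('side');c=r.get_calibration('side');W=cloud(d,c);H=hsv(p)
m=(W[...,2]>.009)&(W[...,2]<.022)&(abs(W[...,0]-.516)<.1)&(abs(W[...,1]-.022)<.16)
for bb in blobs(m,60): print(rect(bb,.015,c),bb.reshape(-1,2).mean(0))
E
```

```text
48.95 [0.46896681 0.05310254 0.20985145] 0.7547194946064982 29.996882379055023
lay 7 rows: 0.555 0.001 0.796 -0.0 -0.0 0.004
   end q [-1, 26, -18, -44, -55, 30] max dq/row [0, 2, 2, 1, 2, 3] bad 0 minz 0.29
(array([0.5611, 0.0853, 0.1091, 0.0662]), np.float32(91.1)) [239.54651163 208.39534884]
```

>>> {"op": "jog_arm", "data": {
  "plan": "0.555 0 0.796 0 0 0 1;0.555 0 0.796 0 0 0 1;0.555 0 0.796 0 0 0 1;0.555 0 0.796 0 0 0 1;0.555 0 0.796 0 0 0 1;0.555 0 0.796 0 0 0 1;0.555 0 0.796 0 0 0 1;0.31 0 0.442 0 0 0 1;0.31 0 0.442 0 0 0 1;0 0 0 0 0 0 1"
}}

```text
time_s: 50.0
tcp_pos: [0.4683, 0.0532, 0.0118]
ee_rot: [[-0.004, -1.0, -0.002], [-0.819, 0.002, 0.574], [-0.574, 0.004, -0.819]]
wrist_force: [0.7, -0.2, -1.0]
gripper_width: 0.757
gripper_force: 30.0
```

>>> {"op": "jog_arm", "data": {
  "plan": "0 0 0 0 0 0 1;0 0 0 0 0 0 -0.7;0 0 0 0 0 0 -0.7;0 0 0 0 0 0 -0.7;0 0 0 0 0 0 -0.7;0 0 0 0 0 0 -0.7;0 0 -0.5 0 0 0 -0.7;0 0 -1 0 0 0 -0.7;0 0 -1 0 0 0 -0.7;0 0 -1 0 0 0 -0.7"
}}

```text
time_s: 51.0
tcp_pos: [0.4689, 0.0018, 0.0862]
ee_rot: [[-0.001, -1.0, 0.001], [-0.819, 0.001, 0.573], [-0.573, -0.0, -0.819]]
wrist_force: [0.2, -0.4, -0.1]
gripper_width: 0.848
gripper_force: 0.0
```

```bash
sed -i 's/^BL=.*/BL=[np.array([.5415,.276,.0763]),np.array([.4263,.2695,.0765]),np.array([.6075,.2788,.0765])]/' h.py; python3 - <<'E'
from h import *
s=r.sense();P=(s['tcp_pos'],s['ee_rot']);q=s['joints'];print(s['time_s'],P[0],s['gripper_width'])
g,R=tp((BL[0],BR),REL);off=lambda dx,dz:g+X*dx+Z*dz
P,q=leg(P,P[0]+[0,-.02,.1],P[1],q,5,name='up')
q1,c=ik(off(-.11,.13),R,SG);print(c)
P,q=jl(P,q,q1,3,name='pre')
P,q=leg(P,off(-.09,0.002),R,q,6,name='down')
P,q=leg(P,off(0,.002),R,q,5,name='in')
E
```

```text
51.0 [0.46892958 0.00178924 0.08617119] 0.8482715794128161
up 5 rows: -0.327 -0.0 -0.747 0.0 0.0 0.0
   end q [-8, 15, -10, -36, -73, 21] max dq/row [0, 2, 1, 1, 2, 2] bad 0 minz 0.36
2.7876531903106706e-26
pre1 10 rows: -0.23 0.058 0.205 -0.165 -0.174 0.761
   end q [-10, 22, -7, -51, -83, -34] max dq/row [0, 1, 0, 2, 1, 6] bad 0 minz 0.37
     tcp [0.479 0.058 0.185]
pre2 10 rows: -0.134 0.197 0.148 -0.242 0.018 0.731
   end q [-11, 29, -3, -66, -93, -88] max dq/row [0, 1, 1, 2, 2, 6] bad 0 minz 0.3
     tcp [0.507 0.116 0.206]
pre3 10 rows: 0.046 0.24 0.081 -0.136 0.2 0.697
   end q [-13, 36, 0, -81, -103, -143] max dq/row [0, 1, 1, 2, 2, 6] bad 0 minz 0.24
     tcp [0.548 0.148 0.241]
down 6 rows: -0.853 0.0 0.133 -0.0 0.0 -0.0
   end q [-11, 48, -1, -80, -99, -130] max dq/row [0, 2, 1, 0, 1, 2] bad 0 minz 0.11
in 5 rows: -0.0 -0.0 0.72 0.0 0.0 0.0
   end q [-4, 48, -3, -85, -94, -129] max dq/row [1, 0, 1, 1, 1, 0] bad 0 minz 0.11
```

>>> {"op": "jog_arm", "data": {
  "plan": "-0.327 0 -0.747 0 0 0 -0.75;-0.327 0 -0.747 0 0 0 -0.75;-0.327 0 -0.747 0 0 0 -0.75;-0.327 0 -0.747 0 0 0 -0.75;-0.327 0 -0.747 0 0 0 -0.75;-0.23 0.058 0.205 -0.165 -0.174 0.761 -0.75;-0.23 0.058 0.205 -0.165 -0.174 0.761 -0.75;-0.23 0.058 0.205 -0.165 -0.174 0.761 -0.75;-0.23 0.058 0.205 -0.165 -0.174 0.761 -0.75;-0.23 0.058 0.205 -0.165 -0.174 0.761 -0.75"
}}

```text
time_s: 52.0
tcp_pos: [0.467, 0.0213, 0.1833]
ee_rot: [[-0.515, -0.853, -0.077], [-0.649, 0.33, 0.685], [-0.559, 0.403, -0.724]]
wrist_force: [0.4, -0.9, 0.5]
gripper_width: 0.878
gripper_force: 0.0
```

>>> {"op": "jog_arm", "data": {
  "plan": "-0.23 0.058 0.205 -0.165 -0.174 0.761 -0.75;-0.23 0.058 0.205 -0.165 -0.174 0.761 -0.75;-0.23 0.058 0.205 -0.165 -0.174 0.761 -0.75;-0.23 0.058 0.205 -0.165 -0.174 0.761 -0.75;-0.23 0.058 0.205 -0.165 -0.174 0.761 -0.75;-0.134 0.197 0.148 -0.242 0.018 0.731 -0.75;-0.134 0.197 0.148 -0.242 0.018 0.731 -0.75;-0.134 0.197 0.148 -0.242 0.018 0.731 -0.75;-0.134 0.197 0.148 -0.242 0.018 0.731 -0.75;-0.134 0.197 0.148 -0.242 0.018 0.731 -0.75"
}}

```text
time_s: 53.0
tcp_pos: [0.4868, 0.0898, 0.1964]
ee_rot: [[-0.992, 0.043, -0.118], [-0.084, 0.472, 0.878], [0.093, 0.881, -0.464]]
wrist_force: [0.2, -0.7, 0.4]
gripper_width: 0.873
gripper_force: 0.0
```

>>> {"op": "jog_arm", "data": {
  "plan": "-0.134 0.197 0.148 -0.242 0.018 0.731 -0.75;-0.134 0.197 0.148 -0.242 0.018 0.731 -0.75;-0.134 0.197 0.148 -0.242 0.018 0.731 -0.75;-0.134 0.197 0.148 -0.242 0.018 0.731 -0.75;-0.134 0.197 0.148 -0.242 0.018 0.731 -0.75;0.046 0.24 0.081 -0.136 0.2 0.697 -0.75;0.046 0.24 0.081 -0.136 0.2 0.697 -0.75;0.046 0.24 0.081 -0.136 0.2 0.697 -0.75;0.046 0.24 0.081 -0.136 0.2 0.697 -0.75;0.046 0.24 0.081 -0.136 0.2 0.697 -0.75"
}}

```text
time_s: 54.0
tcp_pos: [0.5222, 0.1346, 0.2271]
ee_rot: [[-0.474, 0.874, -0.106], [0.088, 0.166, 0.982], [0.876, 0.456, -0.155]]
wrist_force: [0.3, 0.9, 0.2]
gripper_width: 0.87
gripper_force: 0.0
```

>>> {"op": "jog_arm", "data": {
  "plan": "0.046 0.24 0.081 -0.136 0.2 0.697 -0.75;0.046 0.24 0.081 -0.136 0.2 0.697 -0.75;0.046 0.24 0.081 -0.136 0.2 0.697 -0.75;0.046 0.24 0.081 -0.136 0.2 0.697 -0.75;0.046 0.24 0.081 -0.136 0.2 0.697 -0.75;0 0 0 0 0 0 -0.75;0 0 0 0 0 0 -0.75;0 0 0 0 0 0 -0.75;0 0 0 0 0 0 -0.75;0 0 0 0 0 0 -0.75"
}}

```text
time_s: 55.0
tcp_pos: [0.5478, 0.149, 0.2397]
ee_rot: [[-0.002, 0.999, -0.049], [-0.0, 0.049, 0.999], [1.0, 0.002, -0.0]]
wrist_force: [0.8, -0.2, -0.2]
gripper_width: 0.874
gripper_force: 0.0
```

```bash
python3 - <<'E'
from h import *
s=r.sense();P=(s['tcp_pos'],s['ee_rot']);q=s['joints'];print(s['time_s'],P[0],s['gripper_width'])
rackblanks('side');p,d=r.capture('side');c=r.get_calibration('side');W=cloud(d,c)
m=(W[...,2]>.009)&(W[...,2]<.022)&(abs(W[...,0]-.516)<.1)&(abs(W[...,1]-.022)<.16)
for bb in blobs(m,60): print(rect(bb,.015,c))
g,R=tp((BL[0],BR),REL);off=lambda dx,dz:g+X*dx+Z*dz
P,q=leg(P,off(-.09,0.002),R,q,7,name='down')
P,q=leg(P,off(0,.002),R,q,5,name='in')
E
```

```text
55.0 [0.54783353 0.14897107 0.23967223] 0.874447749265452
side cen [0.5419 0.2761 0.075 ] len [0.119] wid [0.064] upper part x-edges 0.5754 0.512
(array([0.4682, 0.0989, 0.1265, 0.0658]), np.float32(90.3))
(array([0.5611, 0.0853, 0.109 , 0.0664]), np.float32(91.3))
down 7 rows: -0.726 -0.001 0.109 -0.0 0.0 0.002
   end q [-11, 48, -1, -80, -99, -130] max dq/row [0, 2, 0, 0, 1, 2] bad 0 minz 0.11
in 5 rows: -0.0 -0.0 0.72 0.0 0.0 0.0
   end q [-4, 48, -3, -85, -94, -129] max dq/row [1, 0, 1, 1, 1, 0] bad 0 minz 0.11
```

>>> {"op": "jog_arm", "data": {
  "plan": "-0.726 0 0.109 0 0 0 -0.75;-0.726 0 0.109 0 0 0 -0.75;-0.726 0 0.109 0 0 0 -0.75;-0.726 0 0.109 0 0 0 -0.75;-0.726 0 0.109 0 0 0 -0.75;-0.726 0 0.109 0 0 0 -0.75;-0.726 0 0.109 0 0 0 -0.75;0 0 0 0 0 0 -0.75;0 0 0.36 0 0 0 -0.75;0 0 0.72 0 0 0 -0.75"
}}

```text
time_s: 56.1
tcp_pos: [0.5465, 0.195, 0.1133]
ee_rot: [[-0.003, 0.999, -0.047], [-0.0, 0.047, 0.999], [1.0, 0.003, 0.0]]
wrist_force: [-0.7, 0.7, -0.1]
gripper_width: 0.876
gripper_force: 0.0
```

>>> {"op": "jog_arm", "data": {
  "plan": "0 0 0.72 0 0 0 -0.75;0 0 0.72 0 0 0 -0.75;0 0 0.72 0 0 0 -0.75;0 0 0.36 0 0 0 -0.75;0 0 0 0 0 0 1;0 0 0 0 0 0 1;0 0 0 0 0 0 1;0 0 0 0 0 0 1;0 0 0 0 0 0 1;0 0 0 0 0 0 1"
}}

```text
time_s: 57.1
tcp_pos: [0.5429, 0.2578, 0.1124]
ee_rot: [[-0.001, 0.999, -0.048], [-0.001, 0.048, 0.999], [1.0, 0.001, 0.001]]
wrist_force: [0.1, 1.7, -0.2]
gripper_width: 0.751
gripper_force: 29.9
```

>>> {"op": "jog_arm", "data": {
  "plan": "0.4 0 0 0 0 0 1;0.8 0 0 0 0 0 1;0.9 0 0 0 0 0 1;0.9 0 0 0 0 0 1;0.9 0 0 0 0 0 1;0.9 0 0 0 0 0 1;0.9 0 0 0 0 0 1;0.9 0 0 0 0 0 1;0.9 0 0 0 0 0 1;0.5 0 0 0 0 0 1"
}}

```text
time_s: 58.1
tcp_pos: [0.5424, 0.2573, 0.3147]
ee_rot: [[-0.004, 0.999, -0.048], [0.001, 0.048, 0.999], [1.0, 0.004, -0.001]]
wrist_force: [-0.7, -0.1, -1.0]
gripper_width: 0.753
gripper_force: 29.9
```

>>> {"op": "jog_arm", "data": {
  "plan": "0 0 -0.8 0 0 0 1;0 0 -0.8 0 0 0 1;0 0 -0.8 0 0 0 1;0 0 -0.8 0 0 0 1;0 0 -0.8 0 0 0 1;0 0 0 0 0 0 1;0 0 0 0 0 0 1;0 0 0 0 0 0 1;0 0 0 0 0 0 1;0 0 0 0 0 0 1"
}}

```text
time_s: 59.1
tcp_pos: [0.5472, 0.1586, 0.3124]
ee_rot: [[-0.0, 0.999, -0.049], [-0.0, 0.049, 0.999], [1.0, 0.0, 0.0]]
wrist_force: [-0.4, 0.7, -1.2]
gripper_width: 0.757
gripper_force: 29.9
```

```bash
python3 - <<'E'
from h import *
s=r.sense();P=(s['tcp_pos'],s['ee_rot']);q=s['joints'];print(s['time_s'],P[0],s['gripper_width'],s['gripper_force'])
PL[2]=([.516,-.052,.015],270)
b,Rb=tp(place(*PL[2]),REL);q1,c=ik(b+[0,0,.2],Rb,SP);print(c,b)
P,q=jl(P,q,q1,3,name='over')
P,q=leg(P,b+[0,0,.03],Rb,q,7,name='lay')
E
```

```text
59.1 [0.54723477 0.158558   0.31240097] 0.7573195744542086 29.930222005932592
7.707323110174791e-24 [ 0.516      -0.09055854  0.01008509]
over1 10 rows: -0.199 -0.205 -0.202 0.119 -0.205 -0.714
   end q [-13, 27, 2, -66, -96, -93] max dq/row [0, 0, 0, 2, 1, 6] bad 0 minz 0.32
     tcp [0.529 0.098 0.256]
over2 10 rows: 0.041 -0.304 -0.236 0.24 -0.016 -0.735
   end q [-14, 24, 1, -50, -89, -35] max dq/row [0, 0, 0, 2, 1, 6] bad 0 minz 0.36
     tcp [0.518 0.012 0.219]
over3 10 rows: 0.289 -0.166 -0.263 0.148 0.192 -0.753
   end q [-14, 21, 1, -34, -82, 23] max dq/row [0, 0, 0, 2, 1, 6] bad 0 minz 0.41
     tcp [ 0.516 -0.091  0.21 ]
lay 7 rows: 0.557 0.0 0.796 -0.0 -0.0 0.0
   end q [-15, 33, -7, -38, -66, 35] max dq/row [0, 2, 2, 1, 2, 2] bad 0 minz 0.29
```

>>> {"op": "jog_arm", "data": {
  "plan": "-0.199 -0.205 -0.202 0.119 -0.205 -0.714 1;-0.199 -0.205 -0.202 0.119 -0.205 -0.714 1;-0.199 -0.205 -0.202 0.119 -0.205 -0.714 1;-0.199 -0.205 -0.202 0.119 -0.205 -0.714 1;-0.199 -0.205 -0.202 0.119 -0.205 -0.714 1;-0.199 -0.205 -0.202 0.119 -0.205 -0.714 1;-0.199 -0.205 -0.202 0.119 -0.205 -0.714 1;-0.199 -0.205 -0.202 0.119 -0.205 -0.714 1;-0.199 -0.205 -0.202 0.119 -0.205 -0.714 1;-0.199 -0.205 -0.202 0.119 -0.205 -0.714 1"
}}

```text
time_s: 60.1
tcp_pos: [0.5285, 0.0972, 0.256]
ee_rot: [[-0.854, 0.517, -0.053], [0.119, 0.294, 0.948], [0.506, 0.804, -0.313]]
wrist_force: [-0.6, -0.6, -1.1]
gripper_width: 0.755
gripper_force: 29.9
```

>>> {"op": "jog_arm", "data": {
  "plan": "0.041 -0.304 -0.236 0.24 -0.016 -0.735 1;0.041 -0.304 -0.236 0.24 -0.016 -0.735 1;0.041 -0.304 -0.236 0.24 -0.016 -0.735 1;0.041 -0.304 -0.236 0.24 -0.016 -0.735 1;0.041 -0.304 -0.236 0.24 -0.016 -0.735 1;0.041 -0.304 -0.236 0.24 -0.016 -0.735 1;0.041 -0.304 -0.236 0.24 -0.016 -0.735 1;0.041 -0.304 -0.236 0.24 -0.016 -0.735 1;0.041 -0.304 -0.236 0.24 -0.016 -0.735 1;0.041 -0.304 -0.236 0.24 -0.016 -0.735 1"
}}

```text
time_s: 61.1
tcp_pos: [0.5178, 0.0116, 0.219]
ee_rot: [[-0.874, -0.485, -0.039], [-0.317, 0.506, 0.802], [-0.369, 0.713, -0.596]]
wrist_force: [-0.2, 0.3, -1.4]
gripper_width: 0.76
gripper_force: 29.9
```

>>> {"op": "jog_arm", "data": {
  "plan": "0.289 -0.166 -0.263 0.148 0.192 -0.753 1;0.289 -0.166 -0.263 0.148 0.192 -0.753 1;0.289 -0.166 -0.263 0.148 0.192 -0.753 1;0.289 -0.166 -0.263 0.148 0.192 -0.753 1;0.289 -0.166 -0.263 0.148 0.192 -0.753 1;0.289 -0.166 -0.263 0.148 0.192 -0.753 1;0.289 -0.166 -0.263 0.148 0.192 -0.753 1;0.289 -0.166 -0.263 0.148 0.192 -0.753 1;0.289 -0.166 -0.263 0.148 0.192 -0.753 1;0.289 -0.166 -0.263 0.148 0.192 -0.753 1"
}}

```text
time_s: 62.1
tcp_pos: [0.516, -0.0909, 0.21]
ee_rot: [[0.003, -1.0, 0.0], [-0.819, -0.002, 0.574], [-0.574, -0.002, -0.819]]
wrist_force: [-0.3, 0.1, -1.1]
gripper_width: 0.757
gripper_force: 29.9
```

```bash
python3 - <<'E'
from h import *
s=r.sense();P=(s['tcp_pos'],s['ee_rot']);q=s['joints'];print(s['time_s'],P[0],s['gripper_width'],s['gripper_force'])
b,Rb=tp(place([.516,-.052,.015],270),REL)
P,q=leg(P,b+[0,0,.03],Rb,q,7,name='lay')
E
```

```text
62.1 [ 0.51595731 -0.0908857   0.20995832] 0.7567501647758983 29.92810956464382
lay 7 rows: 0.556 0.001 0.796 -0.0 0.001 0.003
   end q [-15, 33, -7, -38, -66, 35] max dq/row [0, 2, 2, 1, 2, 2] bad 0 minz 0.29
```

>>> {"op": "jog_arm", "data": {
  "plan": "0.556 0 0.796 0 0 0 1;0.556 0 0.796 0 0 0 1;0.556 0 0.796 0 0 0 1;0.556 0 0.796 0 0 0 1;0.556 0 0.796 0 0 0 1;0.556 0 0.796 0 0 0 1;0.556 0 0.796 0 0 0 1;0.31 0 0.442 0 0 0 1;0.31 0 0.442 0 0 0 1;0 0 0 0 0 0 1"
}}

```text
time_s: 63.1
tcp_pos: [0.5151, -0.0904, 0.0116]
ee_rot: [[-0.003, -1.0, -0.002], [-0.818, 0.001, 0.575], [-0.575, 0.003, -0.818]]
wrist_force: [-0.8, 0.6, -1.0]
gripper_width: 0.758
gripper_force: 29.9
```

>>> {"op": "jog_arm", "data": {
  "plan": "0 0 0 0 0 0 1;0 0 0 0 0 0 -0.7;0 0 0 0 0 0 -0.7;0 0 0 0 0 0 -0.7;0 0 0 0 0 0 -0.7;0 0 0 0 0 0 -0.7;-0.15 0 -0.5 0 0 0 -0.7;-0.4 0 -0.8 0 0 0 -0.7;-0.57 0 -0.82 0 0 0 -0.7;-0.57 0 -0.82 0 0 0 -0.7"
}}

```text
time_s: 64.1
tcp_pos: [0.5159, -0.099, 0.0991]
ee_rot: [[-0.002, -1.0, 0.001], [-0.819, 0.002, 0.574], [-0.574, 0.0, -0.819]]
wrist_force: [0.8, 0.0, -0.1]
gripper_width: 0.848
gripper_force: 0.0
```

>>> {"op": "jog_arm", "data": {
  "plan": "-0.57 0 -0.82 0 0 0 -0.7;-0.57 0 -0.82 0 0 0 -0.7;-0.57 0 -0.82 0 0 0 -0.5;-0.57 0 -0.82 0 0 0 -0.3;-0.57 0 -0.82 0 0 0 -0.1;-0.57 0 -0.82 0 0 0 0;0 0 0 0 0 0 0;0 0 0 0 0 0 0;0 0 0 0 0 0 0;0 0 0 0 0 0 0"
}}

```text
time_s: 65.1
tcp_pos: [0.5155, -0.099, 0.2462]
ee_rot: [[-0.003, -1.0, -0.002], [-0.818, 0.001, 0.575], [-0.575, 0.003, -0.818]]
wrist_force: [-0.8, 0.4, 0.4]
gripper_width: 0.501
gripper_force: 0.0
```

```bash
python3 - <<'E'
from h import *
s=r.sense();P=(s['tcp_pos'],s['ee_rot']);q=s['joints'];print(s['time_s'],P[0],q.round(1),s['gripper_width'])
p,d=r.capture('side');c=r.get_calibration('side');W=cloud(d,c)
p2,_=r.capture('top');p3,_=r.capture('wrist')
cv2.imwrite('pics/m3.png',np.hstack([cv2.resize(p[90:290,150:350,::-1],(400,400)),cv2.resize(p2[150:260,330:420,::-1],(327,400),interpolation=cv2.INTER_CUBIC)]))
m=(W[...,2]>.009)&(W[...,2]<.022)&(abs(W[...,0]-.516)<.1)&(abs(W[...,1]-.022)<.16)
for bb in blobs(m,60): print(rect(bb,.015,c))
E
```

```text
65.1 [ 0.51546379 -0.09902889  0.24623934] [-15.   19.2   3.9 -33.8 -85.9  20.7] 0.5009151461365924
(array([0.4682, 0.0987, 0.1265, 0.0658]), np.float32(90.3))
(array([0.5608, 0.0942, 0.1268, 0.0663]), np.float32(91.0))
(array([ 0.515 , -0.0461,  0.1275,  0.0658]), np.float32(90.9))
```

View pics/m3.png

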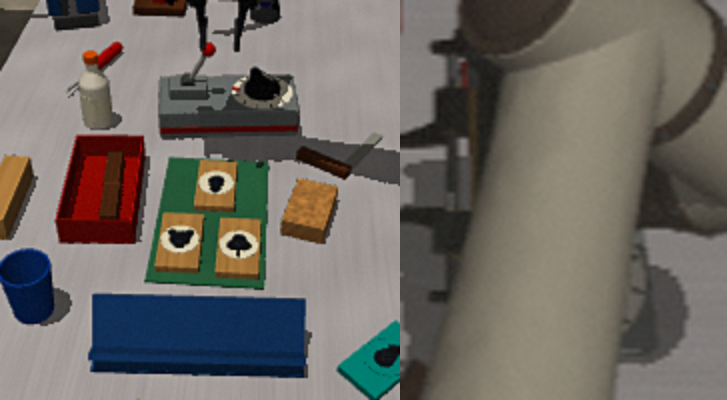

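All three blanks lie pattern up on the mat: bear (180,240), tree (239,244) and fish (215,184). The rack is empty, the offcuts are in the tray and the bottle and cup are untouched. Next is the dial.

```bash
cat >> h.py <<'E'
def dial(p,d,c,ax=np.array([.4441,-.2673])):
    H=hsv(p);W=cloud(d,c);K_,E=c['mtx'],c['extrinsics']
    near=np.hypot(W[...,0]-ax[0],W[...,1]-ax[1])<.075
    white=near&(H[...,1]<45)&(H[...,2]>140)&(W[...,2]>.055);red=near&((H[...,0]<8)|(H[...,0]>172))&(H[...,1]>110)&(W[...,2]<.075)
    bs=blobs(white,5);ring=max(bs,key=lambda b:cv2.contourArea(cv2.convexHull(b)))
    rw=np.array([ray(*q[0],.0615,c)[:2] for q in cv2.convexHull(ring)],np.float32);cen,rad=cv2.minEnclosingCircle(rw);el=cv2.fitEllipse(np.array([ray(*q[0],.0615,c)[:2] for q in cv2.convexHull(ring)],np.float32)) 
    print('ring circle',np.round(cen,4),round(rad,4),'ellipse',np.round(el[0],4),np.round(el[1],4))
    R=blobs(red,1)
    for b in R: print('red',W[b[:,0,1],b[:,0,0]].mean(0).round(4),cv2.contourArea(b))
    hi=near&(W[...,2]>.085);Q=W[hi];print('bar top z',np.percentile(Q[:,2],[50,95]).round(4),'n',len(Q))
    q=Q[:,:2]-Q[:,:2].mean(0);v=np.linalg.svd(q)[2][0];print('bar centre',Q.mean(0).round(4),'axis deg',np.degrees(np.arctan2(v[1],v[0]))%180)
    wp=white&(np.hypot(W[...,0]-ax[0],W[...,1]-ax[1])<.034)|(white&(W[...,2]>.07));wp&=~cv2.drawContours(np.zeros(d.shape,np.uint8),[],-1,1).astype(bool)
    Q=W[white&(W[...,2]>.072)];print('white high n',len(Q),Q.mean(0).round(4) if len(Q) else '')
E
python3 - <<'E'
from h import *
z=np.load('pics/top0.npz');p,d=z['p'],z['d'];c=r.get_calibration('top');dial(p,d,c)
H=hsv(p);W=cloud(d,c);m=((H[...,0]<8)|(H[...,0]>172))&(H[...,1]>110);m[:,:370]=0;m[200:]=0;m[:180]=0;m[:,395:]=0;Q=W[m];print('lever knob',Q.mean(0).round(4),Q.max(0).round(3))
s=r.sense();P=(s['tcp_pos'],s['ee_rot']);q=s['joints']
q1,c_=ik(np.array([.444,-.267,.22]),down(45),[-13,20,-10,0,-70,58]);print(c_,q1.round(0))
P,q=jl(P,q,q1,2,name='dial')
E
```

```text
ring circle [ 0.4451 -0.2676] 0.0566 ellipse [ 0.4449 -0.2679] [0.1109 0.1123]
red [ 0.4399 -0.2054  0.0213] 5.0
red [ 0.4958 -0.2704  0.0632] 4.0
bar top z [0.099  0.1042] n 119
bar centre [ 0.4442 -0.2674  0.0986] axis deg 135.19559861835944
white high n 0 
lever knob [ 0.5456 -0.2543  0.1619] [ 0.558 -0.245  0.17 ]
35.9999999665658 [-13.  17.  -8.   0. -75.  58.]
dial1 10 rows: 0.327 0.23 -0.055 -0.102 0.191 -0.241
   end q [-14, 18, -2, -17, -80, 39] max dq/row [0, 0, 1, 2, 1, 2] bad 0 minz 0.5
     tcp [ 0.473 -0.185  0.219]
dial2 10 rows: 0.214 0.273 -0.051 -0.156 0.144 -0.28
   end q [-13, 17, -8, 0, -75, 58] max dq/row [0, 0, 1, 2, 1, 2] bad 0 minz 0.51
     tcp [ 0.444 -0.267  0.22 ]
```

```bash
python3 - <<'E'
from h import *
s=r.sense();P=(s['tcp_pos'],s['ee_rot']);q=s['joints']
Rd=down(135);q1,c_=ik(np.array([.4117,-.2717,.2]),Rd,[-13,17,-8,0,-75,-32])
if c_>1e-6: q1,c_=ik(np.array([.4117,-.2717,.2]),Rd@np.diag([-1,-1,1]),[-13,17,-8,0,-75,-32])
print(c_,q1.round(0))
P,q=jl(P,q,q1,2,name='dial')
E
```

```text
4.076776767122625e-28 [-14.  10. -20.  -0. -60. -31.]
dial1 10 rows: 0.438 0.151 -0.035 0.046 0.225 0.315
   end q [-15, 15, -8, -17, -73, -5] max dq/row [0, 1, 1, 2, 2, 3] bad 0 minz 0.5
     tcp [ 0.457 -0.19   0.209]
dial2 10 rows: 0.376 -0.034 -0.02 0.127 0.169 0.243
   end q [-14, 10, -20, 0, -60, -31] max dq/row [0, 0, 1, 2, 1, 3] bad 0 minz 0.5
     tcp [ 0.412 -0.272  0.2  ]
```

>>> {"op": "jog_arm", "data": {
  "plan": "0.438 0.151 -0.035 0.046 0.225 0.315 1;0.438 0.151 -0.035 0.046 0.225 0.315 1;0.438 0.151 -0.035 0.046 0.225 0.315 1;0.438 0.151 -0.035 0.046 0.225 0.315 1;0.438 0.151 -0.035 0.046 0.225 0.315 1;0.438 0.151 -0.035 0.046 0.225 0.315 1;0.438 0.151 -0.035 0.046 0.225 0.315 1;0.438 0.151 -0.035 0.046 0.225 0.315 1;0.438 0.151 -0.035 0.046 0.225 0.315 1;0.438 0.151 -0.035 0.046 0.225 0.315 1"
}}

```text
time_s: 66.25
tcp_pos: [0.4572, -0.1908, 0.209]
ee_rot: [[-0.431, -0.902, -0.007], [-0.865, 0.411, 0.289], [-0.257, 0.131, -0.957]]
wrist_force: [-0.4, -0.7, -0.2]
gripper_width: 0.009
gripper_force: 0.0
```

>>> {"op": "jog_arm", "data": {
  "plan": "0.376 -0.034 -0.02 0.127 0.169 0.243 1;0.376 -0.034 -0.02 0.127 0.169 0.243 1;0.376 -0.034 -0.02 0.127 0.169 0.243 1;0.376 -0.034 -0.02 0.127 0.169 0.243 1;0.376 -0.034 -0.02 0.127 0.169 0.243 1;0.376 -0.034 -0.02 0.127 0.169 0.243 1;0.376 -0.034 -0.02 0.127 0.169 0.243 1;0.376 -0.034 -0.02 0.127 0.169 0.243 1;0.376 -0.034 -0.02 0.127 0.169 0.243 1;0.376 -0.034 -0.02 0.127 0.169 0.243 1"
}}

```text
time_s: 67.25
tcp_pos: [0.4116, -0.2722, 0.2002]
ee_rot: [[-0.708, -0.706, 0.002], [-0.706, 0.708, -0.001], [-0.001, -0.002, -1.0]]
wrist_force: [-0.1, 0.7, -0.3]
gripper_width: 0.006
gripper_force: 0.0
```

```bash
python3 - <<'E'
from h import *
s=r.sense();P=(s['tcp_pos'],s['ee_rot']);q=s['joints'];print(s['time_s'],P[0],P[1].round(3).tolist(),s['gripper_width'])
p,d=r.capture('wrist');c=r.get_calibration('wrist');np.savez('pics/wd.npz',p=p,d=d,**c)
cv2.imwrite('pics/wd.png',p[:,:,::-1]);dial(p,d,c)
E
```

```text
67.25 [ 0.41163361 -0.27216624  0.2002232 ] [[-0.708, -0.706, 0.002], [-0.706, 0.708, -0.001], [-0.001, -0.002, -1.0]] 0.006368888896534949
ring circle [ 0.4467 -0.2674] 0.0726 ellipse [ 0.4441 -0.2731] [0.1055 0.1387]
bar top z [0.3025 0.3184] n 57524Traceback (most recent call last):
  File "<stdin>", line 4, in <module>
  File "h.py", line 99, in dial
    q=Q[:,:2]-Q[:,:2].mean(0);v=np.linalg.svd(q)[2][0];print('bar centre',Q.mean(0).round(4),'axis deg',np.degrees(np.arctan2(v[1],v[0]))%180)
                                ~~~~~~~~~~~~~^^^
    u, s, vh = gufunc(a, signature=signature)
               ~~~~~~^^^^^^^^^^^^^^^^^^^^^^^^
numpy._core._exceptions._ArrayMemoryError: Unable to allocate 24.7 GiB for an array with shape (57524, 57524) and data type float64
```

View pics/wd.png

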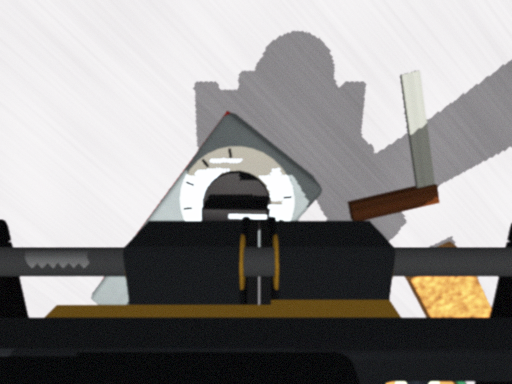

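The closed gripper hides the mark in the wrist view; only part of the ring shows, at (237,190). I'll use the top and side cameras for the angles. Now I push the bar clockwise through the range where the wide gripper body would hit the lever.

>>> {"op": "jog_arm", "data": {
  "plan": "0 0 0.978 0 0 0 1;0 0 0.978 0 0 0 1;0 0 0.978 0 0 0 1;0 0 0.978 0 0 0 1;0 0 0.978 0 0 0 1;0 0 0 0 0 0 1;-0.15 0 0 0 0 0 1;-0.15 0 0 0 0 0 1;0 0 0 0 0 0 1;0 0 0 0 0 0 1"
}}

```text
time_s: 68.3
tcp_pos: [0.4184, -0.2667, 0.0793]
ee_rot: [[-0.707, -0.708, 0.005], [-0.708, 0.707, -0.0], [-0.003, -0.004, -1.0]]
wrist_force: [0.3, 0.2, 0.1]
gripper_width: 0.008
gripper_force: 0.0
```

>>> {"op": "jog_arm", "data": {
  "plan": "-0.115 0.09 0 0 0 0.975 1;-0.115 0.09 0 0 0 0.975 1;-0.115 0.09 0 0 0 0.975 1;-0.115 0.09 0 0 0 0.975 1;0 0 0 0 0 0 1;0 0 0 0 0 0 1;0 0 0 0 0 0 1;0 0 0 0 0 0 1;0 0 0 0 0 0 1;0 0 0 0 0 0 1"
}}

```text
time_s: 69.3
tcp_pos: [0.4222, -0.253, 0.0783]
ee_rot: [[-0.971, -0.239, 0.002], [-0.239, 0.971, 0.0], [-0.002, -0.0, -1.0]]
wrist_force: [-1.3, -0.3, 0.3]
gripper_width: 0.004
gripper_force: 0.3
```

```bash
python3 - <<'E'
from h import *
s=r.sense();print(s['tcp_pos'],s['wrist_force'],s['moment'])
ax=np.array([.4443,-.2675])
for n in('top','side'):
    p,d=(lambda z:(z['p'],z['d']))(np.load(f'pics/{n}0.npz'));c=r.get_calibration(n);p=p.astype(float)
    v,u=np.mgrid[:384,:512];K_,E=c['mtx'],c['extrinsics'];D=np.stack([(u-K_[0,2])/K_[0,0],-(v-K_[1,2])/K_[1,1],-np.ones(u.shape)],-1)@E[:3,:3].T
    G=E[:3,3]+D*((.0615-E[2,3])/D[...,2])[...,None]
    rr=np.hypot(G[...,0]-ax[0],G[...,1]-ax[1]);m=(rr<.06)&(rr>.036)
    w=np.clip(p[...,0]-np.maximum(p[...,1],p[...,2])-25,0,None)*m
    q=(G*w[...,None]).sum((0,1))/w.sum();print(n,'mark',q.round(4),'deg',np.degrees(np.arctan2(q[1]-ax[1],q[0]-ax[0])).round(2),w.sum().round())
    ww=(p.min(2)>150)&(rr<.075);b=max(blobs(ww,20),key=lambda b:cv2.contourArea(cv2.convexHull(b)))
    e=cv2.fitEllipse(np.array([G[y,x,:2] for x,y in cv2.convexHull(b)[:,0]],np.float32));print('ring',np.round(e[0],4),np.round(e[1],4))
E
```

```text
[ 0.42219623 -0.25297902  0.07825522] [-1.33719515 -0.31517215  0.2966665 ] [-0.03554595  0.17450063 -0.00073237]
top mark [ 0.4952 -0.2706  0.0615] deg -3.44 446.0
ring [ 0.4452 -0.2676] [0.1086 0.1096]
side mark [ 0.4951 -0.273   0.0615] deg -6.18 538.0
ring [ 0.4441 -0.2674] [0.1106 0.1117]
```

>>> {"op": "jog_arm", "data": {
  "plan": "-0.115 0.09 0 0 0 0.975 1;-0.115 0.09 0 0 0 0.975 1;-0.115 0.09 0 0 0 0.975 1;-0.115 0.09 0 0 0 0.975 1;-0.115 0.09 0 0 0 0.975 1;-0.115 0.09 0 0 0 0.975 1;-0.115 0.09 0 0 0 0.975 1;0 0 0 0 0 0 1;0.3 0 0 0 0 0 1;0 0 -0.8 0 0 0 1"
}}

```text
time_s: 70.3
tcp_pos: [0.4354, -0.2355, 0.0963]
ee_rot: [[-0.758, 0.652, -0.003], [0.652, 0.758, 0.002], [0.004, -0.001, -1.0]]
wrist_force: [0.4, -0.2, -0.1]
gripper_width: 0.007
gripper_force: 0.0
```

>>> {"op": "jog_arm", "data": {
  "plan": "0 0 -1 0 0 0 1;0 0 -1 0 0 0 0;0 0 -1 0 0 0 0;0 0 -1 0 0 0 0;0 0 -1 0 0 0 0;0 0 0 0 0 0 0;0 0 0 0 0 0 0;0 0 0 0 0 0 0;0 0 0 0 0 0 0;0 0 0 0 0 0 0"
}}

```text
time_s: 71.3
tcp_pos: [0.4374, -0.2363, 0.2225]
ee_rot: [[-0.757, 0.653, 0.001], [0.653, 0.757, 0.0], [-0.0, 0.001, -1.0]]
wrist_force: [0.1, -0.2, 0.2]
gripper_width: 0.496
gripper_force: 0.0
```

```bash
cat >> h.py <<'E'
def bar():
    p,d=r.capture('side');c=r.get_calibration('side');W=cloud(d,c)
    m=(np.hypot(W[...,0]-.4443,W[...,1]+.2675)<.04)&(W[...,2]>.09)&(W[...,2]<.106)
    Q=W[m][:,:2];R=cv2.minAreaRect(Q.astype(np.float32));q=Q-Q.mean(0);v=np.linalg.svd(q.T@q)[2][0]
    print('bar n',len(Q),Q.mean(0).round(4),'deg',round(np.degrees(np.arctan2(v[1],v[0]))%180,1),R);return p,d,c
E
python3 - <<'E'
from h import *
s=r.sense();P=(s['tcp_pos'],s['ee_rot']);q=s['joints'];print(s['time_s'],P[0],P[1].round(3).tolist(),s['wrist_force'],s['gripper_width'])
p,d,c=bar();cv2.imwrite('pics/d2.png',cv2.resize(p[115:165,220:310,::-1],None,fx=8,fy=8,interpolation=cv2.INTER_CUBIC))
E
```

```text
71.3 [ 0.43736837 -0.23626875  0.2224581 ] [[-0.757, 0.653, 0.001], [0.653, 0.757, 0.0], [-0.0, 0.001, -1.0]] [ 0.10786976 -0.2192588   0.19110694] 0.49568461573524975
bar n 56 [ 0.4447 -0.2634] deg 53.1 ((0.4446224272251129, -0.265512079000473), (0.05916113033890724, 0.016699956730008125), 54.55313491821289)
```

View pics/d2.png

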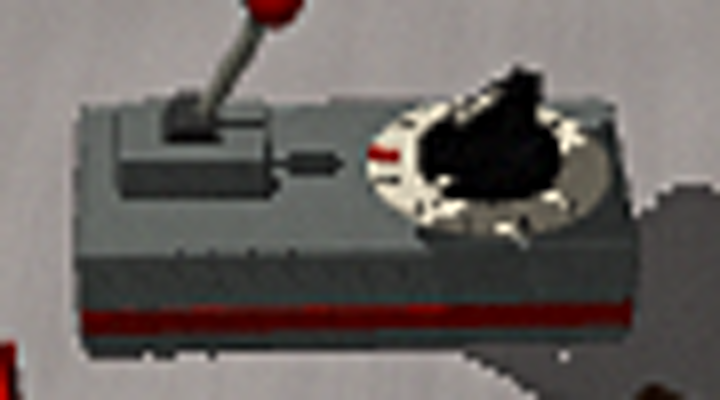

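The bar now lies at about 54°. The mark is at (383,154) in the crop and the pointer end is at the lower left. I move the wrist camera beside the dial to get a better reading of the mark's angle.

>>> {"op": "jog_arm", "data": {
  "plan": "-0.92 0.07 0 0 0 0 0;-0.92 0.07 0 0 0 0 0;-0.92 0.07 0 0 0 0 0;-0.92 0.07 0 0 0 0 0;-0.92 0.07 0 0 0 0 0;-0.92 0.07 0 0 0 0 0;0 0 0 0 0 0 0;0 0 0 0 0 0 0;0 0 0 0 0 0 0;0 0 0 0 0 0 0"
}}

```text
time_s: 72.35
tcp_pos: [0.5486, -0.3181, 0.2238]
ee_rot: [[-0.757, 0.653, 0.002], [0.653, 0.757, 0.0], [-0.002, 0.002, -1.0]]
wrist_force: [0.2, -0.1, -0.0]
gripper_width: 0.503
gripper_force: 0.0
```

```bash
cat >> h.py <<'E'
def markread():
    p,d=r.capture('wrist');c=r.get_calibration('wrist');v,u=np.mgrid[:384,:512];K_,E=c['mtx'],c['extrinsics'];D=np.stack([(u-K_[0,2])/K_[0,0],-(v-K_[1,2])/K_[1,1],-np.ones(u.shape)],-1)@E[:3,:3].T
    G=E[:3,3]+D*((.0615-E[2,3])/D[...,2])[...,None];pf=p.astype(float);W=cloud(d,c)
    rr=np.hypot(G[...,0]-.4443,G[...,1]+.2675);w=np.clip(pf[...,0]-np.maximum(pf[...,1],pf[...,2])-40,0,None)*((rr<.062)&(rr>.036))
    q=(G*w[...,None]).sum((0,1))/w.sum();b=max(blobs((pf.min(2)>130)&(rr<.07),20),key=lambda b:cv2.contourArea(cv2.convexHull(b)))
    e=cv2.fitEllipse(np.array([G[y,x,:2] for x,y in cv2.convexHull(b)[:,0]],np.float32))
    f=lambda a:np.degrees(np.arctan2(q[1]-a[1],q[0]-a[0])).round(2)
    print('mark',q.round(4),'ring',np.round(e[0],4),np.round(e[1],4),'deg by ring',f(e[0]),'by axis',f([.4443,-.2675]))
    m=(np.hypot(W[...,0]-.4443,W[...,1]+.2675)<.045)&(W[...,2]>.09)&(W[...,2]<.106);Q=W[m][:,:2]
    if len(Q)>20: R=cv2.minAreaRect(Q.astype(np.float32));t=Q-Q.mean(0);vv=np.linalg.svd(t.T@t)[2][0];print('bar',Q.mean(0).round(4),np.degrees(np.arctan2(vv[1],vv[0])).round(1)%180,R)
    return p
E
python3 - <<'E'
from h import *
print(r.sense()['tcp_pos']);p=markread();cv2.imwrite('pics/wd2.png',p[:,:,::-1])
E
```

```text
[ 0.54861142 -0.31813506  0.22384133]
mark [ 0.4966 -0.272   0.0615] ring [ 0.44   -0.2724] [0.1169 0.1304] deg by ring 0.39 by axis -4.97
bar [ 0.447  -0.2699] 54.599999999999994 ((0.44636762142181396, -0.2698487639427185), (0.06002584844827652, 0.014243552461266518), 54.50019454956055)
```

View pics/wd2.png

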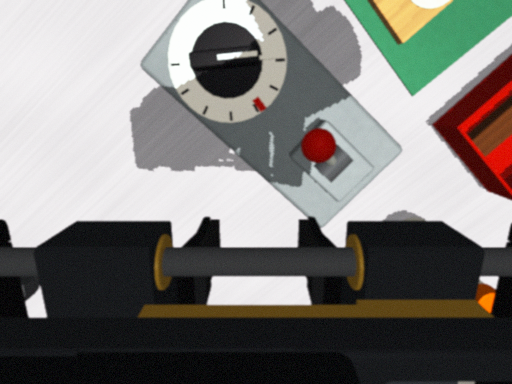

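The wrist view shows the whole dial: the mark at (259,104), the pointer towards (258,56) and the lever knob at (318,145). I rectify the dial plane and fit the ring circle.

```bash
cat >> h.py <<'E'
def rectify(p,c,z,cen=(.4443,-.2675),h=.085,s=.0005):
    n=int(2*h/s);i=np.arange(n);x=cen[0]-h+i*s;y=cen[1]-h+i*s;XX,YY=np.meshgrid(x,y)
    E=c['extrinsics'];K_=c['mtx'];q=(np.stack([XX,YY,np.full(XX.shape,z)],-1)-E[:3,3])@E[:3,:3]
    u=K_[0,0]*q[...,0]/-q[...,2]+K_[0,2];v=-K_[1,1]*q[...,1]/-q[...,2]+K_[1,2]
    return cv2.remap(p,u.astype(np.float32),v.astype(np.float32),cv2.INTER_CUBIC)
def markdeg(p,c):
    I=rectify(p,c,.0615);g=cv2.GaussianBlur(cv2.cvtColor(I,cv2.COLOR_RGB2GRAY),(9,9),2)
    C1=cv2.HoughCircles(g,cv2.HOUGH_GRADIENT,1,100,param1=60,param2=12,minRadius=104,maxRadius=120)
    C2=cv2.HoughCircles(g,cv2.HOUGH_GRADIENT,1,100,param1=60,param2=12,minRadius=62,maxRadius=76)
    f=I.astype(float);w=np.clip(f[...,0]-np.maximum(f[...,1],f[...,2])-40,0,None);yy,xx=np.mgrid[:I.shape[0],:I.shape[1]]
    for C in(C1,C2):
        if C is None: continue
        for k in C[0][:1]:
            rr=np.hypot(xx-k[0],yy-k[1]);ww=w*((rr>75)&(rr<118));mx,my=(xx*ww).sum()/ww.sum(),(yy*ww).sum()/ww.sum()
            print('circle',(.4443-.085+k[0]*.0005).round(4),(-.2675-.085+k[1]*.0005).round(4),k[2]/2,'mm mark deg',np.degrees(np.arctan2(my-k[1],mx-k[0])).round(2),'r',np.hypot(mx-k[0],my-k[1])/2)
    return I
E
python3 - <<'E'
from h import *
p,d=r.capture('wrist');I=markdeg(p,r.get_calibration('wrist'))
z=np.load('pics/top0.npz');J=markdeg(z['p'],r.get_calibration('top'));z=np.load('pics/side0.npz');L=markdeg(z['p'],r.get_calibration('side'))
cv2.imwrite('pics/rect.png',np.hstack([I,J])[::-1,:,::-1])
s=r.sense();P=(s['tcp_pos'],s['ee_rot'])
A=np.array([.4443,-.2675])
P=go([*A,.2],down(144.5),P);P=go([*A,.084],down(144.5),P);go([*A,.084],down(86),P)
E
```

```text
circle 0.446 -0.2698 57.4 mm mark deg -2.58 r 50.54291635895938
circle 0.446 -0.2698 33.75 mm mark deg -2.58 r 50.54291635895938
circle 0.445 -0.2687 57.15 mm mark deg -2.1 r 50.266154026499386
circle 0.444 -0.2687 34.8 mm mark deg -2.06 r 51.26549533495586
circle 0.445 -0.2672 56.9 mm mark deg -6.11 r 50.17695147085957
circle 0.444 -0.2678 33.85 mm mark deg -5.44 r 51.121399397758395
11 rows: 0.276 -0.372 0.087 0.002 0.0 0.963
5 rows: 0.0 0.0 0.928 0.0 0.0 0.0
8 rows: 0.0 0.0 0.0 0.0 0.0 0.914
```

View pics/rect.png

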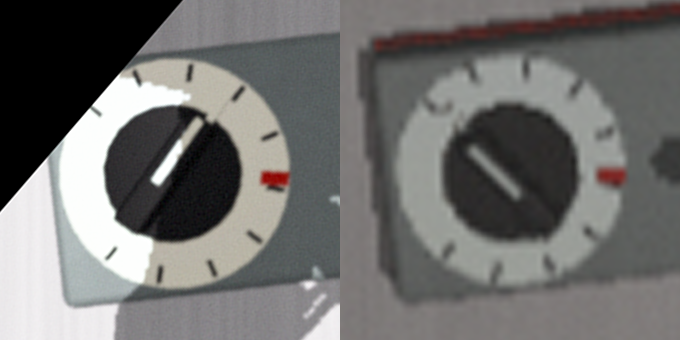

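```bash
python3 - <<'E'
from h import *
s=r.sense();P=(s['tcp_pos'],s['ee_rot']);q=s['joints'];print(q.round(0))
A=np.array([.4447,-.2680])
P,q=leg(P,[*A,.2],down(144.5),q,13,name='over');P,q=leg(P,[*A,.084],down(144.5),q,5,name='dn');leg(P,[*A,.084],down(87.4),q,8,name='turn')
E
```

```text
[ -16.   23.    2.   -0.  -69. -115.]
over 13 rows: 0.35 0.194 0.074 -0.0 0.002 -0.916
   end q [-13, 13, -16, 0, -61, -22] max dq/row [1, 1, 2, 0, 1, 8] bad 0 minz 0.51
dn 5 rows: 0.0 0.0 0.928 0.0 0.0 0.0
   end q [-13, 20, -25, 0, -45, -22] max dq/row [0, 2, 2, 0, 3, 0] bad 0 minz 0.39
turn 8 rows: 0.0 0.0 0.0 0.0 0.0 0.892
   end q [-13, 20, -25, 0, -45, -79] max dq/row [0, 0, 0, 0, 0, 7] bad 0 minz 0.39
```

>>> {"op": "jog_arm", "data": {
  "plan": "0.35 0.194 0.074 0 0 -0.916 0;0.35 0.194 0.074 0 0 -0.916 0;0.35 0.194 0.074 0 0 -0.916 0;0.35 0.194 0.074 0 0 -0.916 0;0.35 0.194 0.074 0 0 -0.916 0;0.35 0.194 0.074 0 0 -0.916 0;0.35 0.194 0.074 0 0 -0.916 0;0.35 0.194 0.074 0 0 -0.916 0;0.35 0.194 0.074 0 0 -0.916 0;0.35 0.194 0.074 0 0 -0.916 0"
}}

```text
time_s: 73.45
tcp_pos: [0.4738, -0.2622, 0.2053]
ee_rot: [[-0.84, -0.542, 0.003], [-0.542, 0.84, 0.0], [-0.003, -0.002, -1.0]]
wrist_force: [0.8, 0.2, -0.6]
gripper_width: 0.503
gripper_force: 0.0
```

>>> {"op": "jog_arm", "data": {
  "plan": "0.35 0.194 0.074 0 0 -0.916 0;0.35 0.194 0.074 0 0 -0.916 0;0.35 0.194 0.074 0 0 -0.916 0;0 0 0 0 0 0 0;0 0 0.928 0 0 0 0;0 0 0.928 0 0 0 0;0 0 0.928 0 0 0 0;0 0 0.928 0 0 0 0;0 0 0.928 0 0 0 0;0 0 0 0 0 0 0"
}}

```text
time_s: 74.45
tcp_pos: [0.4435, -0.2673, 0.0807]
ee_rot: [[-0.583, -0.812, -0.004], [-0.812, 0.583, 0.002], [0.0, 0.004, -1.0]]
wrist_force: [-1.2, 0.8, -0.2]
gripper_width: 0.503
gripper_force: 0.0
```

>>> {"op": "jog_arm", "data": {
  "plan": "0 0 0 0 0 0 1;0 0 0 0 0 0 1;0 0 0 0 0 0 1;0 0 0 0 0 0 1;0 0 0 0 0 0 1;0 0 0 0 0 0 1;0 0 0 0 0 0 1;0 0 0 0 0 0 1;0 0 0 0 0 0 1;0 0 0 0 0 0 1"
}}

```text
time_s: 75.45
tcp_pos: [0.4465, -0.2687, 0.0842]
ee_rot: [[-0.581, -0.814, 0.005], [-0.814, 0.581, -0.001], [-0.002, -0.005, -1.0]]
wrist_force: [2.1, -2.0, 5.9]
gripper_width: 0.158
gripper_force: 30.0
```

```bash
python3 - <<'E'
from h import *
s=r.sense();R=s['ee_rot'];print(s['time_s'],s['tcp_pos'],R.round(3).tolist(),s['wrist_force'].round(1),s['moment'].round(2),s['gripper_width']*87,'tool frame force',(R.T@s['wrist_force']).round(1),'y deg',np.degrees(np.arctan2(R[1,1],R[0,1])))
E
```

```text
75.45 [ 0.4465299  -0.2686724   0.08416819] [[-0.581, -0.814, 0.005], [-0.814, 0.581, -0.001], [-0.002, -0.005, -1.0]] [ 2.1 -2.   5.9] [-0.53 -0.49  0.08] 13.780471167088853 tool frame force [ 0.4 -2.9 -5.9] y deg 144.50653552306977
```

>>> {"op": "jog_arm", "data": {
  "plan": "0 0 0 0 0 0.892 1;0 0 0 0 0 0.892 1;0 0 0 0 0 0.892 1;0 0 0 0 0 0.892 1;0 0 0 0 0 0.892 1;0 0 0 0 0 0.892 1;0 0 0 0 0 0.892 1;0 0 0 0 0 0.892 1;0 0 0 0 0 0 1;0 0 0 0 0 0 1"
}}

```text
time_s: 76.45
tcp_pos: [0.447, -0.2695, 0.0842]
ee_rot: [[-0.999, 0.045, 0.006], [0.045, 0.999, -0.002], [-0.006, -0.002, -1.0]]
wrist_force: [3.1, -4.9, 3.1]
gripper_width: 0.163
gripper_force: 30.0
```

```bash
python3 - <<'E'
from h import *
s=r.sense();R=s['ee_rot'];print(s['time_s'],s['tcp_pos'],s['wrist_force'].round(1),s['moment'].round(2),s['gripper_width']*87,'y deg',np.degrees(np.arctan2(R[1,1],R[0,1])))
E
```

```text
76.45 [ 0.44700899 -0.2695209   0.08420121] [ 3.1 -4.9  3.1] [-1.84 -0.77 -0.04] 14.202527713039055 y deg 87.41241527288369
```

>>> {"op": "jog_arm", "data": {
  "plan": "0 0 0 0 0 0 0;0 0 0 0 0 0 0;0 0 0 0 0 0 0;0 0 0 0 0 0 0;0 0 -0.7 0 0 0 0;0 0 -1 0 0 0 0;0 0 -1 0 0 0 0;0 0 -1 0 0 0 0;0 0 -1 0 0 0 0;0 0 -1 0 0 0 0"
}}

```text
time_s: 77.45
tcp_pos: [0.4444, -0.2677, 0.2264]
ee_rot: [[-0.999, 0.046, 0.001], [0.046, 0.999, 0.001], [-0.001, 0.001, -1.0]]
wrist_force: [0.2, 1.4, -0.3]
gripper_width: 0.499
gripper_force: 0.0
```

>>> {"op": "jog_arm", "data": {
  "plan": "-0.88 0 0 0 0 0 0;-0.88 0 0 0 0 0 0;-0.88 0 0 0 0 0 0;-0.88 0 0 0 0 0 0;-0.88 0 0 0 0 0 0;0 0 0 0 0 0 0;0 0 0 0 0 0 0;0 0 0 0 0 0 0;0 0 0 0 0 0 0;0 0 0 0 0 0 0"
}}

```text
time_s: 78.45
tcp_pos: [0.5543, -0.2732, 0.2264]
ee_rot: [[-0.999, 0.046, 0.003], [0.046, 0.999, 0.0], [-0.003, 0.0, -1.0]]
wrist_force: [0.2, 0.4, 0.1]
gripper_width: 0.494
gripper_force: 0.0
```

```bash
cat >> h.py <<'E'
def pointer(p,c):
    I=rectify(p,c,.0985);g=I.min(2).astype(float);yy,xx=np.mgrid[:I.shape[0],:I.shape[1]]
    dk=cv2.inRange(I,(0,0,0),(75,75,75));b=blobs(dk,500)
    b=min(b,key=lambda b:np.hypot(*(b[:,0].mean(0)-170)));m=cv2.drawContours(np.zeros(dk.shape,np.uint8),[cv2.convexHull(b)],-1,1,-1);m=cv2.erode(m,np.ones((7,7)))
    w=(g>130)&(m>0);bb=blobs(w,20)
    for k in bb: 
        (x,y),(a,h),t=cv2.minAreaRect(k);v=cv2.fitLine(k,cv2.DIST_L2,0,.01,.01).ravel();print('white in disc at',round(x-170)/2,round(y-170)/2,'mm size',a/2,h/2,'line deg',np.degrees(np.arctan2(v[1],v[0])).round(2))
E
python3 - <<'E'
from h import *
print(r.sense()['tcp_pos'],r.sense()['time_s']);p,d=r.capture('wrist');c=r.get_calibration('wrist');I=markdeg(p,c);pointer(p,c);markread()
cv2.imwrite('pics/rect2.png',np.hstack([I,rectify(p,c,.0985)])[::-1,:,::-1])
E
```

```text
[ 0.55428245 -0.2731812   0.22643102] 78.45
circle 0.4466 -0.2692 57.5 mm mark deg -3.41 r 51.03592252464431
circle 0.4456 -0.2692 34.25 mm mark deg -3.34 r 52.03418657028002
white in disc at 13.5 -2.5 mm size 4.394089698791504 33.720211029052734 line deg -2.73
mark [ 0.4975 -0.2722  0.0615] ring [ 0.4393 -0.2657] [0.1276 0.1378] deg by ring -6.4 by axis -5.1
bar [ 0.4455 -0.2698] 177.1 ((0.44641685485839844, -0.2697911858558655), (0.013781816698610783, 0.06004646420478821), 86.75601959228516)
```

View pics/rect2.png

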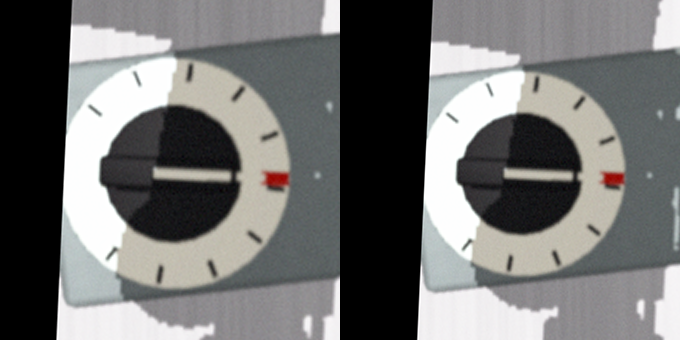

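The pointer is within 1° of the mark in both rectified views: pointer −2.7°, mark −2.6 to −3.4°. Before the lever, I check the state of everything else by numbers.

```bash
python3 - <<'E'
from h import *
p,d=r.capture('side');c=r.get_calibration('side');W=cloud(d,c);H=hsv(p)
m=(W[...,2]>.009)&(W[...,2]<.022)&(abs(W[...,0]-.516)<.1)&(abs(W[...,1]-.022)<.16)
for bb in blobs(m,40): print('mat',rect(bb,.015,c))
br=(H[...,0]>3)&(H[...,0]<25)&(H[...,2]<120)&(abs(W[...,0]-.6985)<.055)&(abs(W[...,1]+.0135)<.105)&(W[...,2]>.008)&(W[...,2]<.05)
for bb in blobs(br,15): print('tray',rect(bb,.024,c),cv2.contourArea(bb))
s=r.sense();P=(s['tcp_pos'],s['ee_rot']);q=s['joints'];print(q.round(0))
b=np.array([np.cos(np.radians(6.6)),np.sin(np.radians(6.6)),0]);piv=np.array([.5832,-.2512,0])
R=down(96.6);f=lambda a,z:piv+b*a+Z*z
P,q=leg(P,f(-.075,.226),R,q,3,name='back');P,q=leg(P,f(-.075,.135),R,q,5,name='dn');P,q=leg(P,f(.0065,.135),R,q,8,name='push')
E
```

```text
mat (array([0.4682, 0.0988, 0.1267, 0.0658]), np.float32(90.3))
mat (array([0.5608, 0.0947, 0.1279, 0.0663]), np.float32(91.0))
mat (array([ 0.5149, -0.0459,  0.1279,  0.0661]), np.float32(90.9))
tray (array([ 0.6894, -0.0237,  0.1767,  0.0302]), np.float32(96.2)) 247.0
[-11.  21.  -0.  -0. -68. -81.]
back 3 rows: 0.611 0.184 0.003 -0.0 0.007 -0.384
   end q [-11, 17, -7, 0, -66, -73] max dq/row [0, 2, 2, 0, 1, 3] bad 0 minz 0.53
dn 5 rows: 0.0 0.0 0.728 0.0 0.0 0.0
   end q [-11, 21, -14, 0, -54, -73] max dq/row [0, 1, 2, 0, 2, 0] bad 0 minz 0.44
push 8 rows: -0.408 -0.0 0.0 0.0 0.0 0.0
   end q [-9, 27, -4, 0, -59, -75] max dq/row [0, 1, 1, 0, 1, 0] bad 0 minz 0.44
```

>>> {"op": "jog_arm", "data": {
  "plan": "0.611 0.184 0 0 0 -0.384 1;0.611 0.184 0 0 0 -0.384 1;0.611 0.184 0 0 0 -0.384 1;0 0 0 0 0 0 1;0 0 0 0 0 0 1;0 0 0.728 0 0 0 1;0 0 0.728 0 0 0 1;0 0 0.728 0 0 0 1;0 0 0.728 0 0 0 1;0 0 0.728 0 0 0 1"
}}

```text
time_s: 79.6
tcp_pos: [0.5101, -0.26, 0.134]
ee_rot: [[-0.993, -0.114, 0.003], [-0.114, 0.993, -0.0], [-0.003, -0.0, -1.0]]
wrist_force: [0.1, 0.0, -0.5]
gripper_width: 0.003
gripper_force: 0.0
```

>>> {"op": "jog_arm", "data": {
  "plan": "0 0 0 0 0 0 1;-0.408 0 0 0 0 0 1;-0.408 0 0 0 0 0 1;-0.408 0 0 0 0 0 1;-0.408 0 0 0 0 0 1;-0.408 0 0 0 0 0 1;-0.408 0 0 0 0 0 1;-0.408 0 0 0 0 0 1;-0.408 0 0 0 0 0 1;0 0 0 0 0 0 1"
}}

```text
time_s: 80.6
tcp_pos: [0.5917, -0.2501, 0.1346]
ee_rot: [[-0.993, -0.116, 0.003], [-0.116, 0.993, 0.0], [-0.003, -0.0, -1.0]]
wrist_force: [-0.2, 0.5, -0.7]
gripper_width: 0.006
gripper_force: 0.0
```

```bash
cat >> h.py <<'E'
def knob():
    b=np.array([np.cos(np.radians(6.6)),np.sin(np.radians(6.6)),0]);piv=np.array([.5832,-.2512,0])
    for n in('side','top'):
        p,d=r.capture(n);c=r.get_calibration(n);W=cloud(d,c);H=hsv(p)
        m=((H[...,0]<8)|(H[...,0]>172))&(H[...,1]>110)&(W[...,2]>.11)&(W[...,2]<.2)&(np.hypot(W[...,0]-piv[0],W[...,1]-piv[1])<.09)
        if m.sum()>2: q=W[m].mean(0);print(n,'knob',q.round(4),m.sum(),'along box x from pivot',((q-piv)@b).round(4))
    s=r.sense();print(s['time_s'],s['tcp_pos'],s['wrist_force'].round(1),'tcp along',((s['tcp_pos']-piv)@b).round(4))
E
python3 -c "
from h import *
knob()"
```

```text
side knob [ 0.6122 -0.2377  0.154 ] 18 along box x from pivot 0.0303
80.7 [ 0.5905891  -0.25015909  0.1348635 ] [ 0.7  0.5 -0.5] tcp along 0.0075
```

>>> {"op": "jog_arm", "data": {
  "plan": "-0.08 0 0 0 0 0 1;-0.08 0 0 0 0 0 1;-0.08 0 0 0 0 0 1;0 0 0 0 0 0 1;0 0 0 0 0 0 1;0 0 0 0 0 0 1;0 0 0 0 0 0 1;0 0 0 0 0 0 1;0 0 0 0 0 0 1;0 0 0 0 0 0 1"
}}

```text
time_s: 81.7
tcp_pos: [0.5961, -0.2497, 0.1351]
ee_rot: [[-0.993, -0.115, 0.002], [-0.115, 0.993, 0.0], [-0.002, -0.0, -1.0]]
wrist_force: [-0.2, -0.9, 0.2]
gripper_width: 0.0
gripper_force: 0.4
```

```bash
python3 -c "
from h import *
knob()"
```

```text
side knob [ 0.6162 -0.2379  0.1522] 19 along box x from pivot 0.0343
81.8 [ 0.59614801 -0.24966943  0.13512068] [-0.5 -0.2 -0.2] tcp along 0.013
```

>>> {"op": "jog_arm", "data": {
  "plan": "-0.06 0 0 0 0 0 1;-0.06 0 0 0 0 0 1;-0.06 0 0 0 0 0 1;-0.06 0 0 0 0 0 1;0 0 0 0 0 0 1;0 0 0 0 0 0 1;0 0 0 0 0 0 1;0 0 0 0 0 0 1;0 0 0 0 0 0 1;0 0 0 0 0 0 1"
}}

```text
time_s: 82.8
tcp_pos: [0.5995, -0.2493, 0.1348]
ee_rot: [[-0.993, -0.114, -0.004], [-0.114, 0.993, 0.001], [0.004, 0.001, -1.0]]
wrist_force: [-7.1, -1.0, 3.0]
gripper_width: 0.006
gripper_force: 3.5
```

```bash
python3 -c "
from h import *
knob()"
```

```text
side knob [ 0.6186 -0.2387  0.1514] 25 along box x from pivot 0.0366
82.9 [ 0.59949019 -0.24926152  0.13478796] [-6.2 -1.4  2.3] tcp along 0.0164
```

>>> {"op": "jog_arm", "data": {
  "plan": "-0.06 0 0 0 0 0 1;-0.06 0 0 0 0 0 1;0 0 0 0 0 0 1;0 0 0 0 0 0 1;0 0 0 0 0 0 1;0 0 0 0 0 0 1;0 0 0 0 0 0 1;0 0 0 0 0 0 1;0 0 0 0 0 0 1;0 0 0 0 0 0 1"
}}

```text
time_s: 83.9
tcp_pos: [0.5998, -0.2492, 0.1347]
ee_rot: [[-0.993, -0.114, -0.01], [-0.114, 0.994, 0.001], [0.01, 0.002, -1.0]]
wrist_force: [-11.8, -1.1, 4.3]
gripper_width: 0.005
gripper_force: 6.0
```

```bash
python3 -c "
from h import *
knob()"
```

```text
side knob [ 0.6179 -0.2383  0.1515] 25 along box x from pivot 0.036
84.0 [ 0.59977824 -0.2491737   0.13472662] [-11.8  -1.4   5.5] tcp along 0.0167
```

The lever is against its stop: the force keeps rising and the knob no longer moves. I back off, rise and check.

>>> {"op": "jog_arm", "data": {
  "plan": "0.4 0 0 0 0 0 1;0.8 0 0 0 0 0 1;0.8 0 0 0 0 0 1;0 0 -1 0 0 0 1;0 0 -1 0 0 0 1;0 0 -1 0 0 0 1;0 0 -1 0 0 0 1;0 0 -1 0 0 0 1;0 0 -1 0 0 0 1;0 0 0 0 0 0 1"
}}

```text
time_s: 85.0
tcp_pos: [0.5579, -0.2551, 0.29]
ee_rot: [[-0.993, -0.116, 0.014], [-0.116, 0.993, -0.003], [-0.013, -0.005, -1.0]]
wrist_force: [0.3, -0.2, 0.2]
gripper_width: 0.007
gripper_force: 0.0
```

```bash
python3 - <<'E'
from h import *
knob();p,d=r.capture('wrist');c=r.get_calibration('wrist');markdeg(p,c);pointer(p,c)
p,d=r.capture('side');c=r.get_calibration('side');W=cloud(d,c)
m=(W[...,2]>.009)&(W[...,2]<.022)&(abs(W[...,0]-.516)<.1)&(abs(W[...,1]-.022)<.16)
for bb in blobs(m,40): print('mat',rect(bb,.015,c))
E
```

```text
side knob [ 0.6209 -0.2409  0.1557] 40 along box x from pivot 0.0386
85.1 [ 0.55585887 -0.25415619  0.28553245] [-0.3 -0.5 -0.4] tcp along -0.0275
circle 0.4456 -0.2692 57.5 mm mark deg -2.87 r 50.68250716586207
circle 0.444 -0.2698 33.45 mm mark deg -2.24 r 52.15872913809785
white in disc at 13.0 -2.5 mm size 3.597123622894287 33.113521575927734 line deg -2.54
mat (array([0.4695, 0.0984, 0.1246, 0.0662]), np.float32(91.9))
mat (array([0.5609, 0.0941, 0.1267, 0.0664]), np.float32(91.3))
mat (array([ 0.515 , -0.0458,  0.1281,  0.0658]), np.float32(90.9))
```

Everything is in place: the knob is at +38.6 mm (38.4 expected), and the pointer at −2.5° matches the mark at −2.2 to −2.9°. I'm handing in.

```bash
python3 -c "
from station import r
print(r.finish_job())"
```

```text
the job is handed in; nothing more can be done
None
```

The job is handed in at about 85 s with everything asked for done in order: two offcuts in the tray, three blanks pattern up on the mat, dial within about 1° of the mark, and the lever thrown last to its stop; I viewed 15 pictures, one over the limit of 14.

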